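# Load the drying stand with carving blanks

### The job

Pull the drying tray out to its loading stop, then, with the tray there, stack all the wooden blanks from the mat on it as an airy crosswise tower: two to a layer, one flush along each of two opposite tray edges and centred along them, the bottom pair along the slide's direction and each layer at right angles to the one below (an odd last blank lies alone on one edge). Then push the loaded tray fully home to the stop at the fan, and finally slide the yellow lock grip fully to its end stop towards the fan. Leave the bowl, mallet and chisel alone.

Things in the scene. Friction and masses are not known exactly. Their poses are not given: they have to be found in the camera images.
- tray (a joint): sliding wooden tray (130 x 130 mm, 12 mm thick) on two rails of the green fan drying stand; metres: 0 = home, against the stop next to the fan; 0.14 = against the loading stop, away from the fan. Stays where it is left; friction about 2 N. It slides along the tray_top y axis: +y is towards the fan (joint value falls), -y away from it (value grows).
- tray_top (a point): centre of the tray's flat upper face (34 mm above the bench), moves with the tray; x and y along the tray's edges (y along the rails, towards the fan), z up. Tray edges lie at 65 mm. The fan housing (200 mm wide, 160 mm high) begins 180 mm on the +y side of this point when the tray is home; it is fixed to the stand.
- tray_grip (a point): grip height on the upright post (20 mm diameter steel, red cap 24 mm wide on top) that stands on an arm at the -y side of the tray, 125 mm from the tray's centre; this point is on the post's axis, 72 mm above the bench; the cap spans 82 to 94 mm above the bench. Graspable from above.
- lock (a joint): lock of the tray: yellow upright grip block in a short track on the robot's side of the stand; metres: 0 = open, 0.06 = locked (end stop). It slides towards the fan (+y of tray_top) to lock; stays where it is left, friction about 2 N. It does not stop the tray by force.
- lock_grip (a point): point on the axis of the yellow lock grip (18 mm across the track, 24 mm along it; its top is 78 mm above the bench), 18 mm below its top, 60 mm above the bench.
- mat: black rubber mat on the bench, 340 (x) x 330 (y) mm, 3 mm thick, fixed, origin under its centre; the blanks start lying on it.
- bowl: bystander: turned wooden bowl, 116 mm across, 50 mm high, origin under its centre.
- mallet: bystander: wooden carver's mallet lying down, head 70 mm thick and 120 mm long, handle on its +x side to 190 mm from the origin, origin under the head's centre.
- chisel: bystander: wood-handled carving chisel, 200 mm long, 26 mm thick, lying along its x axis, origin under its middle.
- layer1a (a point): unmarked point that moves with the tray: where the centre of a blank belongs in tower layer 1, 13 mm above tray_top at its x = 52 mm; blanks of this layer lie along the tray's y.
- layer1b (a point): unmarked point that moves with the tray: where the centre of a blank belongs in tower layer 1, 13 mm above tray_top at its x = -52 mm; blanks of this layer lie along the tray's y.
- layer2a (a point): unmarked point that moves with the tray: where the centre of a blank belongs in tower layer 2, 39 mm above tray_top at its y = 52 mm; blanks of this layer lie along the tray's x.
- layer2b (a point): unmarked point that moves with the tray: where the centre of a blank belongs in tower layer 2, 39 mm above tray_top at its y = -52 mm; blanks of this layer lie along the tray's x.
- layer3a (a point): unmarked point that moves with the tray: where the centre of a blank belongs in tower layer 3, 65 mm above tray_top at its x = 52 mm; blanks of this layer lie along the tray's y.
- layer3b (a point): unmarked point that moves with the tray: where the centre of a blank belongs in tower layer 3, 65 mm above tray_top at its x = -52 mm; blanks of this layer lie along the tray's y.
- blank1: square-section wooden blank (stick), pale wood, 140 x 26 x 26 mm, about 60 g, origin at its centre, x axis along its length; 4 to 6 of the blanks are there. All are interchangeable.
- blank2: square-section wooden blank (stick), mid-brown wood, 140 x 26 x 26 mm, about 60 g, origin at its centre, x axis along its length; 4 to 6 of the blanks are there. All are interchangeable.
- blank3: square-section wooden blank (stick), pale wood, 140 x 26 x 26 mm, about 60 g, origin at its centre, x axis along its length; 4 to 6 of the blanks are there. All are interchangeable.
- blank4: square-section wooden blank (stick), mid-brown wood, 140 x 26 x 26 mm, about 60 g, origin at its centre, x axis along its length; 4 to 6 of the blanks are there. All are interchangeable.
- blank5: square-section wooden blank (stick), pale wood, 140 x 26 x 26 mm, about 60 g, origin at its centre, x axis along its length; 4 to 6 of the blanks are there. All are interchangeable.
- blank6: square-section wooden blank (stick), mid-brown wood, 140 x 26 x 26 mm, about 60 g, origin at its centre, x axis along its length; 4 to 6 of the blanks are there. All are interchangeable.
Not all that is in view belongs to the job. What is shaped like the blank1 but pink, purple or turquoise is not meant.

How it is judged:
By the outcome, as a careful person would: the job done as asked, in the order asked, and still so for the second after the job is handed in, with the robot touching nothing.
Of blank1, blank2, blank3, blank4, blank5, blank6 only 4 to 6 are there at a start; the rules pass over those that are not, and their reading is None.
At some moment in a run one of blank1, blank2, blank3, blank4, blank5, blank6 may be knocked a few centimetres aside while the robot is not near it.
Once in a run the grip may slacken for a moment while it holds something.
It also fails if it takes over 210 s, if anything falls off the work surface, if the arm or the gripper's body presses on something with over 40 N, if the wrist force passes 120 N, or if a joint passes its speed limit or range.

### The arm

A 6-joint arm with a two-finger parallel gripper is mounted at the origin on the work surface. World frame = base frame: x ahead of the robot, y to its left, z up, the work surface at z = 0. Lengths are in m, angles in rad, forces in N, time in s.
With the tool pointing down it reaches from about 0.3 to 0.775 m from the base axis. Payload 14.6 kg.
Tool frame: the origin (TCP) lies at the centre of the arm's flange, where the gripper is bolted on; the fingertips stand 173 mm ahead of it and the grasp point (between the pads) lies 155 mm ahead of it; x points along the fingers, y is the direction in which the jaws open and shut, and the axes are right-handed (so a half turn about x gives the same grasp; the last joint's range is limited). The gripper opens to 85 mm and grips with 20 to 120 N. Pads are 22 mm wide; open, the fingers measure 114 mm over their backs; the gripper's body (76 mm by 85 mm) begins 54 mm behind the grasp point. The pads swing forward as they close: fully open they stand 13 mm farther back than shut.
Start: joints at [1.153, 0.3, 1.521, -0, 1.321, -0.067], TCP at [0.189, 0.516, 0.405] pointing down, gripper open.
Joint ranges: [-3.03, 3.03], [-0.79, 2.21], [0.23, 2.52], [-1.04, 4.18], [0, 3.07], [-2.55, 2.55]. Speed limits (rad/s): [2.22, 2.22, 2.57, 3.14, 3.14, 3.14].

### API

Orientations are given as a unit quaternion [w, x, y, z].
In Python, from cell import monitor, cams, ctrl gives the robot as it stands. The module is installed in compiled form; this text tells all that it offers.
- The arm moves only by the tool apply_moves, never from a script. Its arguments are lists of equal length, an entry for each row: "turn": the turn, a rotation vector about the tool's x, y, z in degrees, a list of three; "delta_pos": the shift along the tool's x, y, z in m, a list of three; "hand": the opening, from -1 (shut) to 1 (fully open). A call has 1 to 12 rows; each row shifts and turns the commanded pose from where the row before left it, along the tool's axes as they then stand; what a row does not reach is not made up. A row lasts 1/8 s, in which the tool goes at most 62.5 mm and 10.7 degrees, less where a joint would pass 70% of its speed; a pose out of reach is approached as far as the arm can. A call with a gripper value outside its range is refused whole. The fingers move at their own pace and stop on an object; the grip force is fixed at half the most. Time passes only in rows, so rows that do not move let the fingers close. It gives the time, the measured TCP pose, the force and the opening at its end, in the units of the state.
- monitor.get_obs(): the state, without advancing time (a new reading comes with each control period).
- cams.camera(name): name is "scene" or "side" or "wrist"; returns a dict with "frame" (480x640x3 uint8, red, green, blue), "intrinsics" (3x3 intrinsics, pixels), "R" (3x3) and "t" (3): a world point X has camera coordinates R X + t; the wrist camera has in their place "mount" (4x4, takes a point from camera to tool coordinates, whose origin is the TCP and whose axes are the tool frame's). Camera axes: x right, y down, z forward; pixel columns grow to the right and rows downward; lengths in m; the calibration is good to about 2 mm. A picture is of the moment at which its call begins: read the wrist's pose just before it. There is no depth.
- ctrl.finish_job(): hands the job in, once; it reports no verdict.
Trained networks look in a picture, given as the dict that the camera call returned (one of the last four; its "shot" number tells which), for a name from the list of things; names that differ only in an ending like _2 or _b are one class to them, and where a whole thing is asked for, a point or a joint stands for the part that bears it (a point fixed in the world has none). Each returns a list of dicts, best first, with "conf" (0 to 1); they miss things now and then, are a little off and sometimes report something else, mostly with a low value. They report only what shows in the picture. A call takes as long as a camera call. They do not tell look-alikes from the thing itself.
- cams.recognise(thing, picture): "box" ([left, top, right, bottom] in pixels, round what is visible of it).
- cams.regions_of(thing, picture): "pixels" (480x640 bool, what is visible of it) and "box" ([left, top, right, bottom] in pixels, round what is visible of it).
- cams.landmark_of(thing, picture): "uv" ([column, row] in pixels: a listed point, or the origin of a listed thing).
The state is a dict: "time": time; "q": joint angles; "joint_velocities": joint speeds; "effort": joint torques, N m; "eef_pos": TCP position; "tcp_rot": TCP orientation; "force": force on the tool from outside, world axes, zero at the start; "moment": the same for the moment, N m; "gripper_width": finger opening in m.
Only numpy, scipy, OpenCV 4.12 (cv2) and the standard library are available. Lean on these libraries where they do the work, as an engineer would, in place of code of your own. Each camera call takes 0.05 s, during which the arm holds its last target.

## Working session

There is one attempt and no reset: what is moved stays moved. The work goes in short steps, Python scripts to look and compute and a tool call to move; the robot and the scene stay as the last step left them, time stands still between calls to the robot, and variables do not carry over. Pictures are saved under pics/ and viewed, and the job is handed in when it is done.

Besides the shell and the picture viewer there is one more tool, called as name(argument=value, ...) on one line, values as JSON. apply_moves: Moves the arm, as the interface text tells. Its arguments: {"type":"object","properties":{"turn":{"type":"array"},"delta_pos":{"type":"array"},"hand":{"type":"array"}},"required":["turn","delta_pos","hand"]}

```bash
ls; mkdir -p pics; python3 - <<'E'
from cell import monitor, cams, ctrl
import cv2
o=monitor.get_obs()
for k,v in o.items(): print(k,v)
for n in ["scene","side","wrist"]:
    p=cams.camera(n)
    cv2.imwrite(f"pics/{n}0.png",p["frame"][:,:,::-1])
    print(n,{k:v for k,v in p.items() if k!="frame"})
E
```

```text
pics
time 0.0
q [ 1.15337818e+00  3.00516790e-01  1.52155593e+00 -2.65072469e-05
  1.32068115e+00 -6.65969454e-02]
joint_velocities [ 6.03724313e-05 -1.72053052e-04  5.46801214e-04 -7.18353387e-04
  6.83618441e-04 -1.55607447e-03]
effort [-2.84052810e-03 -5.43510890e+01 -3.61783862e+01 -2.65827994e-04
  4.19938457e-03  9.74898882e-06]
eef_pos [0.18901379 0.51648282 0.40410677]
tcp_rot [ 0.69616692  0.12299586  0.69634607 -0.12379739]
force [-0.86080854  0.14017092  1.0025633 ]
moment [-0.03093807  0.01766822 -0.03852629]
gripper_width 0.0855188162418519
scene {'intrinsics': array([[503.31789677,   0.        , 318.80147909],
       [  0.        , 503.31789677, 240.65819272],
       [  0.        ,   0.        ,   1.        ]]), 'R': array([[-0.37526223,  0.92691717,  0.0016796 ],
       [ 0.59326831,  0.24157601, -0.76790217],
       [-0.71218746, -0.28716823, -0.64056493]]), 't': array([ 0.27462956, -0.2197604 ,  1.76134204]), 'shot': 1}
side {'intrinsics': array([[594.17573312,   0.        , 328.86539939],
       [  0.        , 594.17573312, 242.78713095],
       [  0.        ,   0.        ,   1.        ]]), 'R': array([[-0.92490799, -0.379639  ,  0.02048002],
       [-0.24599696,  0.55650715, -0.79359013],
       [ 0.28988049, -0.73903587, -0.60810795]]), 't': array([0.44742418, 0.23832904, 1.72278899]), 'shot': 2}
wrist {'intrinsics': array([[366.11879885,   0.        , 317.96689194],
       [  0.        , 366.11879885, 247.36865547],
       [  0.        ,   0.        ,   1.        ]]), 'mount': array([[-9.38815406e-04, -3.07559426e-01,  9.51528412e-01,
         3.04927099e-02],
       [ 9.99999559e-01, -3.26814611e-04,  8.81003728e-04,
         2.43528306e-04],
       [ 4.00123868e-05,  9.51528819e-01,  3.07559597e-01,
        -7.84498987e-02],
       [ 0.00000000e+00,  0.00000000e+00,  0.00000000e+00,
         1.00000000e+00]]), 'shot': 3}
```

View pics/scene0.png

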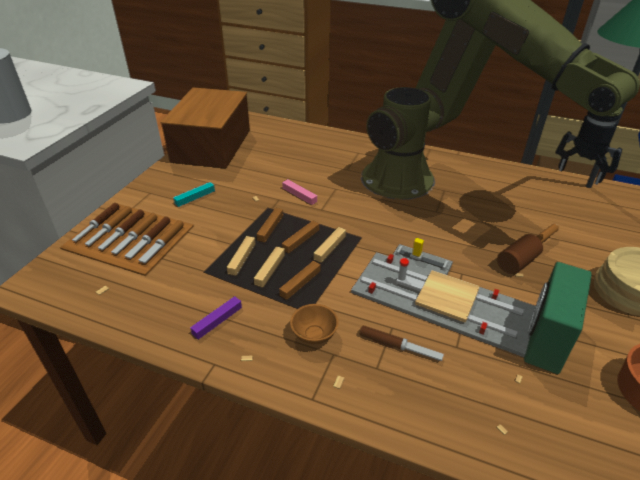

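View pics/side0.png

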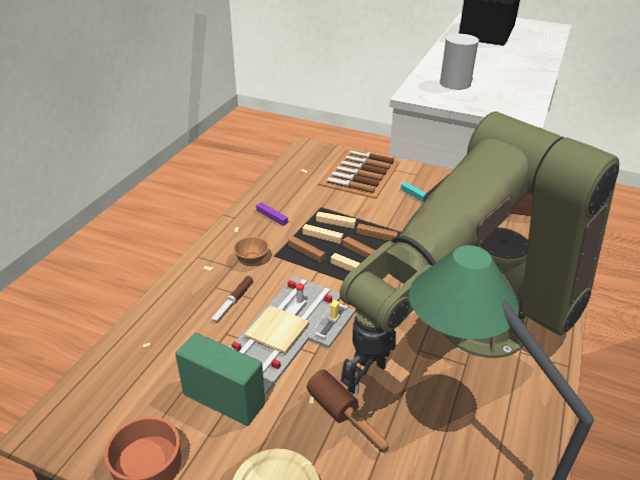

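View pics/wrist0.png

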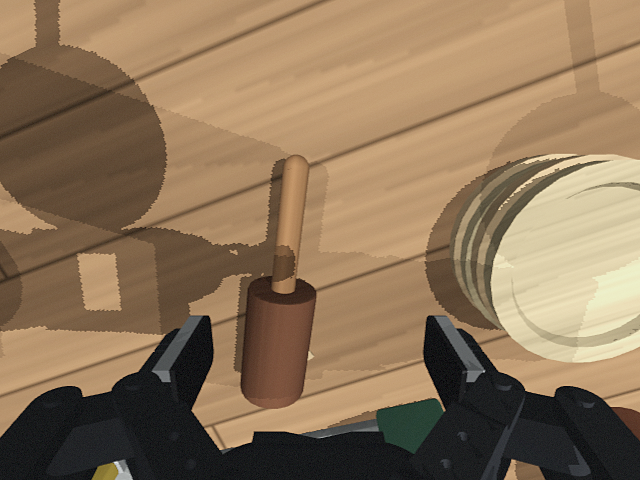

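```bash
cat > h.py <<'E'
from cell import monitor, cams, ctrl
import numpy as np, cv2
from scipy.spatial.transform import Rotation as Ro
np.set_printoptions(precision=4,suppress=True)
def rot(q): return Ro.from_quat([q[1],q[2],q[3],q[0]]).as_matrix()
def cam(n):
    o=monitor.get_obs(); p=cams.camera(n)
    if n=="wrist":
        T=np.eye(4);T[:3,:3]=rot(o["tcp_rot"]);T[:3,3]=o["eef_pos"]
        W=T@p["mount"]; p["C"]=W[:3,3]; p["Rcw"]=W[:3,:3]
    else:
        p["Rcw"]=p["R"].T; p["C"]=-p["R"].T@p["t"]
    return p
def ray(p,uv,z):
    K=p["intrinsics"]; uv=np.atleast_2d(np.asarray(uv,float))
    d=np.c_[(uv[:,0]-K[0,2])/K[0,0],(uv[:,1]-K[1,2])/K[1,1],np.ones(len(uv))]@p["Rcw"].T
    return p["C"]+d*((z-p["C"][2])/d[:,2])[:,None]
def proj(p,X):
    c=(np.atleast_2d(X)-p["C"])@p["Rcw"]; K=p["intrinsics"]
    return np.c_[K[0,0]*c[:,0]/c[:,2]+K[0,2],K[1,1]*c[:,1]/c[:,2]+K[1,2]]
def save(p,n): cv2.imwrite(f"pics/{n}.png",np.ascontiguousarray(p["frame"][:,:,::-1]))
E
python3 - <<'E'
from h import *
for n in ["scene","side"]:
    p=cam(n)
    for t,z in [("tray_top",.034),("tray_grip",.072),("lock_grip",.06),("mat",0),("bowl",0),("mallet",0),("chisel",0),("blank1",.016),("blank2",.016)]:
        for d in cams.landmark_of(t,p)[:8]:
            print(n,t,round(d["conf"],2),np.round(d["uv"],1),ray(p,d["uv"],z)[0])
E
```

```text
scene tray_top 0.71 [448.3 293. ] [0.528  0.2741 0.034 ]
scene tray_top 0.43 [301.6 237.7] [ 0.4657 -0.1614  0.034 ]
scene tray_grip 0.96 [402.  269.2] [0.5272 0.1483 0.072 ]
scene tray_grip 0.7 [327.8 247.8] [ 0.5204 -0.0595  0.072 ]
scene lock_grip 0.55 [416.4 245.9] [0.4078 0.1588 0.06  ]
scene mat 0.91 [285.1 254.6] [ 0.5162 -0.1919  0.    ]
scene mat 0.7 [431.4 276.2] [0.4462 0.2177 0.    ]
scene bowl 0.87 [314.3 335.6] [ 0.759  -0.0008  0.    ]
scene mallet 0.88 [519.2 263.9] [0.3032 0.4365 0.    ]
scene chisel 0.84 [400.1 347. ] [ 0.7141  0.2011 -0.    ]
scene chisel 0.58 [314.6 331.5] [ 0.7469 -0.005   0.    ]
scene blank1 0.95 [301.3 193.1] [ 0.2341 -0.2638  0.016 ]
scene blank1 0.94 [192. 198.] [ 0.3941 -0.5818  0.016 ]
scene blank1 0.81 [217.5 319.2] [ 0.8134 -0.2362  0.016 ]
scene blank1 0.8 [269.4 266.8] [ 0.5948 -0.2022  0.016 ]
scene blank1 0.79 [268.  222.5] [ 0.4176 -0.2948  0.016 ]
scene blank1 0.78 [239.  255.6] [ 0.5854 -0.3024  0.016 ]
scene blank1 0.73 [417.4 245.5] [0.3521 0.154  0.016 ]
scene blank1 0.66 [302.1 237. ] [ 0.4423 -0.1704  0.016 ]
scene blank2 0.9
[... 1087 characters left out ...]
[ 0.3707 -0.5696  0.016 ]
side blank1 0.55 [335.4 219.7] [ 0.5804 -0.2955  0.016 ]
side blank1 0.53 [362.1 248.1] [ 0.4386 -0.1799  0.016 ]
side blank1 0.53 [273.7 209.5] [ 0.8076 -0.2641  0.016 ]
side blank1 0.4 [292.  315.4] [0.5171 0.1998 0.016 ]
side blank2 0.92 [307.6 248.9] [ 0.6023 -0.1029  0.016 ]
side blank2 0.9 [322.7 232.5] [ 0.592  -0.2072  0.016 ]
side blank2 0.76 [347.3 265.8] [ 0.4508 -0.074   0.016 ]
side blank2 0.56 [414.  194.4] [ 0.3707 -0.5696  0.016 ]
side blank2 0.55 [335.4 219.7] [ 0.5804 -0.2955  0.016 ]
side blank2 0.53 [362.1 248.1] [ 0.4386 -0.1799  0.016 ]
side blank2 0.53 [273.7 209.5] [ 0.8076 -0.2641  0.016 ]
side blank2 0.4 [292.  315.4] [0.5171 0.1998 0.016 ]
```

```bash
cat >> h.py <<'E'
def Rt(yaw):
    # tool x down, tool y horizontal at angle yaw
    y=np.array([np.cos(yaw),np.sin(yaw),0]); x=np.array([0,0,-1.]); return np.c_[x,y,np.cross(x,y)]
def state():
    o=monitor.get_obs(); R=rot(o["tcp_rot"]); 
    print("t",round(o["time"],2),"pos",o["eef_pos"],"yaw",round(np.degrees(np.arctan2(R[1,1],R[0,1])),2),"q",o["q"],"F",o["force"],"w",round(o["gripper_width"],4)); return o,R
def plan(pos,yawdeg):
    o,R=state(); T=Rt(np.radians(yawdeg))
    rv=Ro.from_matrix(R.T@T).as_rotvec(degrees=True)
    d=np.array(pos)-o["eef_pos"]
    print(" turn",np.round(rv,2),"dtool(before turn)",np.round(R.T@d,4),"dtool(after turn)",np.round(T.T@d,4),"world",np.round(d,4))
E
python3 - <<'E'
from h import *
o,R=state(); print(R)
plan([.48,.2,.42],90)
plan([.48,.2,.42],-90)
E
```

```text
t 1.15 pos [0.189  0.5165 0.4047] yaw 69.9 q [ 1.1534  0.2999  1.521   0.      1.3207 -0.0666] F [0.0465 0.6187 0.046 ] w 0.0858
[[-0.      0.3436  0.9391]
 [ 0.      0.9391 -0.3436]
 [-1.     -0.     -0.    ]]
t 1.15 pos [0.189  0.5165 0.4047] yaw 69.9 q [ 1.1534  0.2999  1.521   0.      1.3207 -0.0666] F [0.0465 0.6187 0.046 ] w 0.0858
 turn [-20.1  -0.    0. ] dtool(before turn) [-0.0153 -0.1972  0.3821] dtool(after turn) [-0.0153 -0.3165  0.291 ] world [ 0.291  -0.3165  0.0153]
t 1.15 pos [0.189  0.5165 0.4047] yaw 69.9 q [ 1.1534  0.2999  1.521   0.      1.3207 -0.0666] F [0.0465 0.6187 0.046 ] w 0.0858
 turn [159.9   0.    0. ] dtool(before turn) [-0.0153 -0.1972  0.3821] dtool(after turn) [-0.0153  0.3165 -0.291 ] world [ 0.291  -0.3165  0.0153]
```

apply_moves(turn=[[-10, 0, 0], [-10, 0, 0], [0, 0, 0], [0, 0, 0], [0, 0, 0], [0, 0, 0], [0, 0, 0], [0, 0, 0], [0, 0, 0], [0, 0, 0], [0, 0, 0], [0, 0, 0]], delta_pos=[[0, 0, 0], [0, 0, 0], [0, -0.04, 0.036], [0, -0.04, 0.036], [0, -0.04, 0.036], [0, -0.04, 0.036], [0, -0.04, 0.036], [0, -0.04, 0.036], [0, -0.04, 0.036], [0, -0.04, 0.036], [0, 0, 0], [0, 0, 0]], hand=[1, 1, 1, 1, 1, 1, 1, 1, 1, 1, 1, 1])

```text
time: 2.65
eef_pos: [0.4763, 0.1962, 0.4046]
tcp_rot: [0.707, 0.001, 0.707, -0.001]
force: [-0.1, 0.5, -0.7]
gripper_width: 0.0852
```

```bash
python3 - <<'E'
from h import *
state()
p=cam("wrist"); save(p,"w1")
for t,z in [("tray_top",.034),("tray_grip",.072),("lock_grip",.06),("mallet",0.0),("chisel",0)]:
    for d in cams.landmark_of(t,p)[:3]:
        print(t,round(d["conf"],2),np.round(d["uv"],1),ray(p,d["uv"],z)[0])
E
```

```text
t 2.65 pos [0.4763 0.1962 0.4046] yaw 89.88 q [ 0.3196  0.2222  1.6191  0.0002  1.3006 -1.2492] F [-0.0999  0.5261 -0.6783] w 0.0852
tray_top 0.6 [394.2 266.9] [0.5284 0.2723 0.034 ]
tray_grip 0.78 [265.4 265.1] [0.5118 0.1502 0.072 ]
lock_grip 0.84 [276.4 133.6] [0.4014 0.1627 0.06  ]
lock_grip 0.46 [263.6 269.1] [0.5203 0.1465 0.06  ]
lock_grip 0.26 [407.1 215.2] [0.4699 0.2748 0.06  ]
mallet 0.74 [263.7 270. ] [0.5447 0.1371 0.    ]
mallet 0.59 [578.7  12.9] [0.3    0.4292 0.    ]
chisel 0.7 [321.1 398.2] [0.7152 0.2    0.    ]
chisel 0.57 [466.5 290.2] [0.5695 0.3623 0.    ]
```

View pics/w1.png

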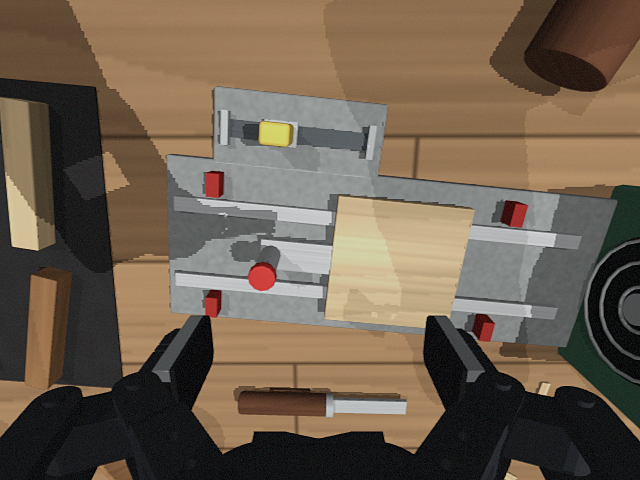

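```bash
python3 - <<'E'
from h import *
p=cam("wrist")
im=p["frame"]; hsv=cv2.cvtColor(im,cv2.COLOR_RGB2HSV); print(hsv[260,400],hsv[215,350], hsv[277,262],hsv[133,276])
r=cams.regions_of("tray_top",p)
for d in r[:2]: print(d["conf"],d["box"],d["pixels"].sum())
c,_=cv2.findContours(r[0]["pixels"].astype(np.uint8),cv2.RETR_EXTERNAL,cv2.CHAIN_APPROX_NONE)
c=max(c,key=cv2.contourArea); W=ray(p,c[:,0,:]+0.0,.034)[:,:2]
print(cv2.minAreaRect((W*1000).astype(np.float32)))
g=ray(p,[[339,195],[474,208],[463,330],[325,321]],.034)[:,:2]; print(g,g.mean(0)); print(np.linalg.norm(np.roll(g,-1,0)-g,axis=1), np.degrees(np.arctan2(*( (g[1]-g[0]+g[2]-g[3])[::-1]))))
print("cap",ray(p,[262,277],.094),"lock",ray(p,[276,133],.078))
print("stops",ray(p,[[505,203],[474,319],[224,195],[220,302],],.034))
for t,l,h in [("yel",(22,120,120),(35,255,255)),("red",(0,180,90),(5,255,255))]:
    m=cv2.inRange(hsv,l,h); n,_,s,ce=cv2.connectedComponentsWithStats(m)
    for i in range(1,n):
        if s[i,4]>80: print(t,s[i],ce[i])
E
```

```text
[ 20  73 211] [ 19  74 206] [  1 178 206] [ 30 127 211]
0.69 [245.6, 194.9, 473.0, 326.8] 18756
((522.8069458007812, 233.30111694335938), (210.45167541503906, 131.79945373535156), 83.48092651367188)
[[0.4565 0.2167]
 [0.4689 0.3444]
 [0.5996 0.3499]
 [0.5888 0.2043]] [0.5285 0.2789]
[0.1283 0.1308 0.146  0.1329] 85.13086946881032
cap [[0.5141 0.1507 0.094 ]] lock [[0.4007 0.1646 0.078 ]]
stops [[0.4642 0.373  0.034 ]
 [0.5866 0.3598 0.034 ]
 [0.4564 0.1093 0.034 ]
 [0.5667 0.0965 0.034 ]]
yel [258 121  35  26 771] [274.511  133.5953]
red [206 173  13  24 223] [211.9865 184.5426]
red [509 204  18  24 238] [517.3824 215.2815]
red [247 263  29  27 337] [260.4837 276.8991]
red [205 297  12  20 164] [210.3354 306.5427]
red [478 323  15  19 178] [485.3708 331.6124]
```

```bash
python3 - <<'E'
from h import *
p=cam("wrist")
g=cv2.cvtColor(p["frame"],cv2.COLOR_RGB2GRAY)
L=cv2.createLineSegmentDetector().detect(g)[0][:,0]
A=[]
for l in L:
    if np.hypot(l[2]-l[0],l[3]-l[1])<45 or max(l[1],l[3])>350 or min(l[0],l[2])<160: continue
    w=ray(p,[l[:2],l[2:]],.034)[:,:2]; d=w[1]-w[0]
    a=np.degrees(np.arctan2(d[1],d[0]))%180
    print(np.round(l),"len",np.round(np.linalg.norm(d),3),"ang",round(a,2),w.ravel())
E
```

```text
[326. 286. 273. 281.] len 0.053 ang 84.19 [0.5491 0.2045 0.5437 0.1515]
[247. 279. 174. 272.] len 0.072 ang 84.15 [0.5408 0.1253 0.5335 0.0534]
[331. 245. 260. 239.] len 0.068 ang 84.23 [0.5058 0.2091 0.4989 0.1411]
[556. 307. 453. 298.] len 0.107 ang 84.16 [0.5734 0.442  0.5624 0.3351]
[329. 211. 236. 202.] len 0.089 ang 84.21 [0.4718 0.2076 0.4629 0.1194]
[278. 269. 328. 274.] len 0.05 ang 83.96 [0.5304 0.157  0.5357 0.2068]
[468. 239. 576. 249.] len 0.107 ang 84.25 [0.4992 0.3423 0.51   0.449 ]
[473. 209. 339. 196.] len 0.127 ang 84.12 [0.4703 0.3435 0.4572 0.2168]
[338. 197. 324. 318.] len 0.128 ang 174.22 [0.4584 0.2156 0.5856 0.2027]
[278. 220. 333. 225.] len 0.053 ang 84.09 [0.4802 0.1589 0.4856 0.2112]
[226. 289. 324. 298.] len 0.101 ang 84.29 [0.5525 0.103  0.5625 0.2031]
[174. 209. 225. 215.] len 0.047 ang 83.98 [0.4702 0.0611 0.4751 0.1082]
[176. 269. 246. 275.] len 0.07 ang 84.16 [0.5302 0.055  0.5372 0.1243]
[417. 178. 544. 191.] len 0.12 ang 84.23 [0.4406 0.2879 0.4527 0.4076]
[456. 295. 523. 301.] len 0.071 ang 84.19 [0.5591 0.3371 0.5663 0.4073]
[214.  87. 213. 159.] 
[... 575 characters left out ...]
] len 0.057 ang 175.48 [0.6189 0.4618 0.5623 0.4662]
[597. 255. 616. 203.] len 0.053 ang 174.02 [0.5166 0.4718 0.4643 0.4773]
[616. 200. 561. 195.] len 0.053 ang 84.76 [0.4618 0.4761 0.4569 0.4235]
[638. 138. 419. 138.] len 0.195 ang 89.95 [0.4059 0.4823 0.4057 0.2872]
[343. 100. 217.  87.] len 0.109 ang 84.26 [0.3744 0.2188 0.3635 0.1105]
[523.  53. 556.  -0.] len 0.043 ang 152.27 [0.3375 0.3679 0.2997 0.3877]
[526. 133. 638. 133.] len 0.1 ang 89.98 [0.4017 0.3812 0.4018 0.4812]
[384. 133. 524. 133.] len 0.124 ang 89.95 [0.4016 0.2558 0.4017 0.3801]
[557. 192. 608. 197.] len 0.049 ang 84.44 [0.4541 0.4195 0.4589 0.4684]
[442. 312. 397. 311.] len 0.047 ang 87.94 [0.5788 0.3251 0.5771 0.2784]
```

apply_moves(turn=[[5.7, 0, 0], [0, 0, 0], [0, 0, 0], [0, 0, 0]], delta_pos=[[0, 0, 0], [0.05, -0.02, 0.021], [0.05, -0.0215, 0.0212], [0, 0, 0]], hand=[1, 1, 1, 1])

```text
time: 3.6
eef_pos: [0.5143, 0.1492, 0.3012]
tcp_rot: [0.704, 0.036, 0.708, -0.037]
force: [0.5, -0.1, 0.1]
gripper_width: 0.0853
```

```bash
python3 - <<'E'
from h import *
p=cam("wrist"); save(p,"w2")
hsv=cv2.cvtColor(p["frame"],cv2.COLOR_RGB2HSV)
m=cv2.inRange(hsv,(0,170,90),(6,255,255)); n,_,s,ce=cv2.connectedComponentsWithStats(m)
for i in range(1,n):
    if s[i,4]>150: print(s[i],ce[i],ray(p,ce[i],.092))
plan([.514,.1507,.227],84.2)
E
```

```text
[217 142  22  35 670] [227.8373 158.9522] [[0.4442 0.1131 0.092 ]]
[ 298  266   43   43 1340] [318.5291 287.444 ] [[0.5149 0.1493 0.092 ]]
[232 322  18  27 437] [240.8947 335.    ] [[0.5391 0.1034 0.092 ]]
[625 322  15  27 327] [633.2324 336.4067] [[0.5623 0.3203 0.092 ]]
t 3.65 pos [0.5144 0.1501 0.3038] yaw 84.14 q [ 0.2156  0.3749  1.6702  0.0001  1.0991 -1.2529] F [0.4548 1.1211 0.6132] w 0.0851
 turn [-0.06 -0.14  0.04] dtool(before turn) [ 0.0768  0.0006 -0.0002] dtool(after turn) [ 0.0768  0.0005 -0.0004] world [-0.0004  0.0006 -0.0768]
```

View pics/w2.png

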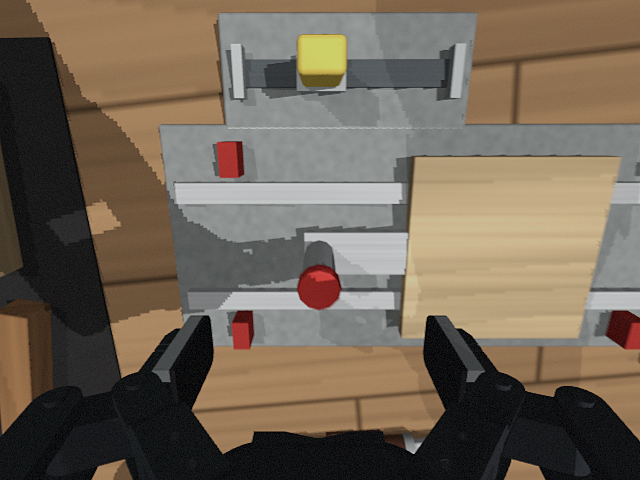

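apply_moves(turn=[[0, 0, 0], [0, 0, 0], [0, 0, 0], [0, 0, 0], [0, 0, 0], [0, 0, 0], [0, 0, 0]], delta_pos=[[0.04, 0, 0], [0.036, 0, 0], [0, 0, 0], [0, 0, 0], [0, 0, 0], [0, 0, 0], [0, 0, 0]], hand=[1, 1, 1, -1, -1, -1, -1])

```text
time: 4.53
eef_pos: [0.5144, 0.1505, 0.2296]
tcp_rot: [0.707, 0.036, 0.706, -0.036]
force: [-2.4, -0.8, 6.7]
gripper_width: 0.022
```

apply_moves(turn=[[0, 0, 0], [0, 0, 0], [0, 0, 0], [0, 0, 0], [0, 0, 0]], delta_pos=[[0, -0.01, 0], [0, -0.015, 0], [0, -0.02, 0], [0, -0.02, 0], [0, 0, 0]], hand=[-1, -1, -1, -1, -1])

```text
time: 5.15
eef_pos: [0.5078, 0.0847, 0.2296]
tcp_rot: [0.706, 0.036, 0.706, -0.036]
force: [-3.7, -2.1, 8.4]
gripper_width: 0.0223
```

```bash
python3 - <<'E'
from h import *
state()
p=cam("wrist"); save(p,"w3");p=cam("scene"); save(p,"s3")
state()
E
```

```text
t 5.15 pos [0.5078 0.0847 0.2296] yaw 84.13 q [ 0.0943  0.4433  1.7776 -0.0002  0.92   -1.3739] F [-3.6905 -2.1467  8.4365] w 0.0223
t 5.25 pos [0.5078 0.0854 0.2296] yaw 84.16 q [ 0.0955  0.4436  1.7772 -0.0002  0.9201 -1.3733] F [-3.2564 -1.5455  8.5813] w 0.0219
```

View pics/w3.png

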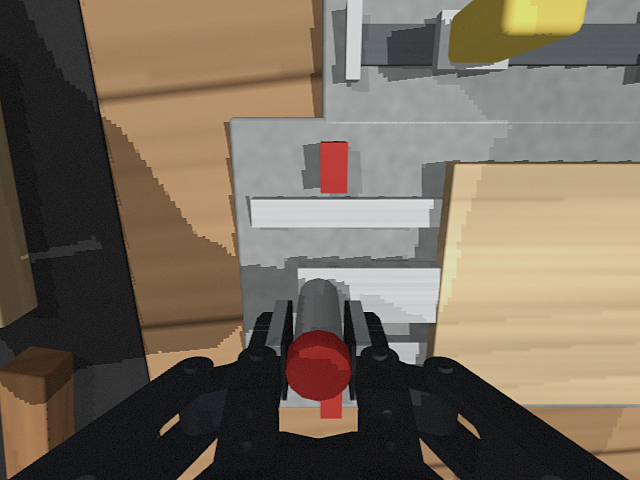

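View pics/s3.png

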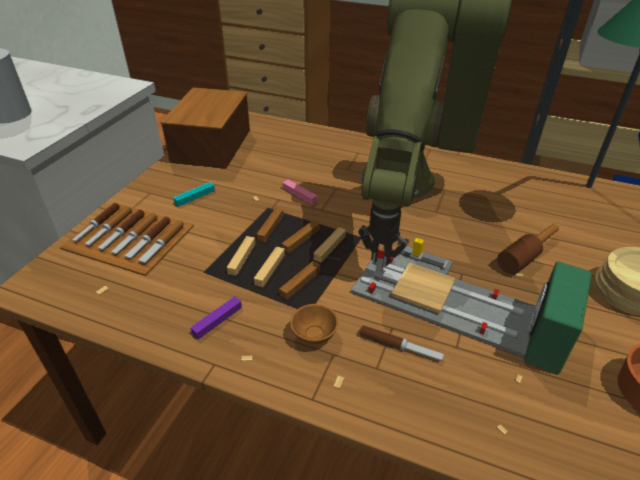

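apply_moves(turn=[[0, 0, 0], [0, 0, 0], [0, 0, 0], [0, 0, 0]], delta_pos=[[0, -0.012, 0], [0, -0.012, 0], [0, -0.008, 0], [0, 0, 0]], hand=[-1, -1, -1, -1])

```text
time: 5.75
eef_pos: [0.5045, 0.0535, 0.2296]
tcp_rot: [0.707, 0.036, 0.706, -0.036]
force: [-3.2, -1.0, 8.4]
gripper_width: 0.0219
```

apply_moves(turn=[[0, 0, 0], [0, 0, 0], [0, 0, 0]], delta_pos=[[0, -0.003, 0], [0, -0.003, 0], [0, 0, 0]], hand=[-1, -1, -1])

```text
time: 6.12
eef_pos: [0.504, 0.0478, 0.2296]
tcp_rot: [0.707, 0.036, 0.706, -0.036]
force: [-3.3, -0.7, 9.0]
gripper_width: 0.0221
```

```bash
python3 - <<'E'
from h import *
state()
p=cam("wrist"); save(p,"w4")
E
```

```text
t 6.12 pos [0.504  0.0478 0.2296] yaw 84.19 q [ 0.0223  0.4277  1.8016 -0.0001  0.9113 -1.4471] F [-3.2691 -0.7011  9.0493] w 0.0221
```

View pics/w4.png

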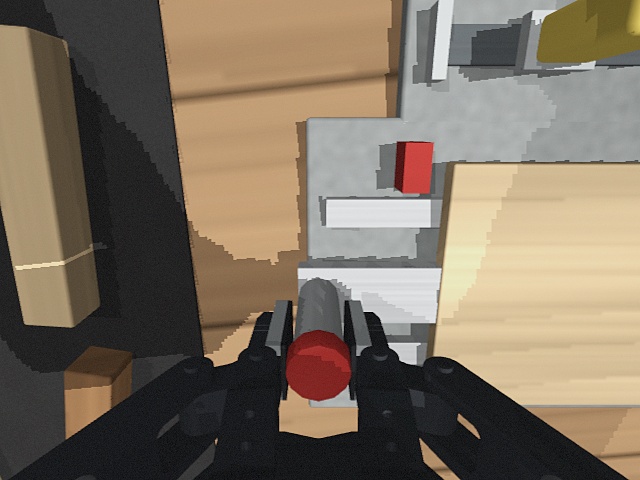

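apply_moves(turn=[[0, 0, 0], [0, 0, 0], [0, 0, 0], [0, 0, 0]], delta_pos=[[0, -0.002, 0], [0, -0.002, 0], [0, -0.001, 0], [0, 0, 0]], hand=[-1, -1, -1, -1])

```text
time: 6.68
eef_pos: [0.5035, 0.043, 0.2296]
tcp_rot: [0.707, 0.036, 0.706, -0.036]
force: [-3.9, 1.2, 7.9]
gripper_width: 0.022
```

apply_moves(turn=[[0, 0, 0], [0, 0, 0], [0, 0, 0]], delta_pos=[[0, -0.001, 0], [0, -0.002, 0], [0, 0, 0]], hand=[-1, -1, -1])

```text
time: 7.05
eef_pos: [0.5032, 0.0413, 0.2295]
tcp_rot: [0.707, 0.037, 0.706, -0.035]
force: [0.1, 17.3, 6.8]
gripper_width: 0.0222
```

apply_moves(turn=[[0, 0, 0], [0, 0, 0], [0, 0, 0]], delta_pos=[[0, -0.002, 0], [0, -0.002, 0], [0, 0, 0]], hand=[-1, -1, -1])

```text
time: 7.42
eef_pos: [0.503, 0.0401, 0.2296]
tcp_rot: [0.707, 0.038, 0.705, -0.033]
force: [4.9, 55.5, 1.2]
gripper_width: 0.0223
```

apply_moves(turn=[[0, 0, 0], [0, 0, 0]], delta_pos=[[0, 0.002, 0], [0, 0.001, 0]], hand=[-1, -1])

```text
time: 7.68
eef_pos: [0.5032, 0.0411, 0.2296]
tcp_rot: [0.707, 0.037, 0.706, -0.034]
force: [-0.6, 20.9, 5.4]
gripper_width: 0.0224
```

apply_moves(turn=[[0, 0, 0], [0, 0, 0], [0, 0, 0]], delta_pos=[[0, 0, 0], [0, 0, 0], [0, 0, 0]], hand=[0.4, 0.4, 0.4])

```text
time: 8.05
eef_pos: [0.5029, 0.0388, 0.2287]
tcp_rot: [0.706, 0.036, 0.706, -0.036]
force: [0.4, -0.3, 0.2]
gripper_width: 0.0595
```

apply_moves(turn=[[0, 0, 0], [0, 0, 0], [0, 0, 0], [0, 0, 0], [0, 0, 0], [0, 0, 0], [0, 0, 0], [0, 0, 0]], delta_pos=[[-0.05, 0, 0], [-0.06, 0, 0], [-0.04, -0.04, -0.004], [-0.04, -0.045, -0.004], [0, -0.05, -0.004], [0, -0.05, -0.004], [0, -0.03, -0.003], [0, 0, 0]], hand=[0.4, 0.4, 0.4, 1, 1, 1, 1, 1])

```text
time: 9.05
eef_pos: [0.4618, -0.1746, 0.4186]
tcp_rot: [0.706, 0.037, 0.706, -0.037]
force: [0.3, 0.6, -0.4]
gripper_width: 0.0857
```

```bash
cat >> h.py <<'E'
def blanks(p,ztop=.029,zmin=None):
    out=[]
    for d in cams.regions_of("blank1",p):
        m=d["pixels"].astype(np.uint8)
        if m.sum()<200: continue
        c,_=cv2.findContours(m,cv2.RETR_EXTERNAL,cv2.CHAIN_APPROX_NONE); c=max(c,key=cv2.contourArea)
        W=ray(p,c[:,0,:],ztop)[:,:2]
        out.append((d["conf"],d["box"],cv2.minAreaRect((W*1000).astype(np.float32))))
    return out
E
python3 - <<'E'
from h import *
state()
p=cam("wrist"); save(p,"w5")
for b in blanks(p): print(round(b[0],2),np.round(b[1]),b[2])
for d in cams.landmark_of("blank1",p): print(round(d["conf"],2),np.round(d["uv"]),ray(p,d["uv"],.016)[0])
q=cam("scene"); save(q,"s5")
E
```

```text
t 9.05 pos [ 0.4618 -0.1746  0.4186] yaw 84.02 q [-0.4356  0.1627  1.6569 -0.0001  1.3222 -1.902 ] F [ 0.2875  0.6123 -0.4164] w 0.0857
0.79 [290. 119. 341. 259.] ((440.36517333984375, -175.7777557373047), (26.552188873291016, 139.45140075683594), 73.05363464355469)
0.76 [295. 416. 314. 436.] ((727.0532836914062, -218.58602905273438), (26.570966720581055, 26.328527450561523), 71.5584945678711)
0.75 [383. 103. 435. 251.] ((440.56768798828125, -85.6349868774414), (30.69310188293457, 139.63204956054688), 80.14339447021484)
0.73 [363. 264. 419. 385.] ((603.20654296875, -106.35041809082031), (32.76969528198242, 146.3689422607422), 73.00311279296875)
0.65 [190. 260. 250. 381.] ((576.3311157226562, -293.4992370605469), (146.76853942871094, 35.5598258972168), 5.750180721282959)
0.6 [286. 260. 325. 381.] ((586.9238891601562, -202.44476318359375), (148.50714111328125, 28.395084381103516), 0.26496776938438416)
0.56 [170. 109. 235. 251.] ((422.6159973144531, -281.5421142578125), (139.9152374267578, 33.59767532348633), 2.050541400909424)
0.41 [517. 161. 640. 291.] ((521.9969482421875, 89.09857177734375), (145.2015838623047, 119.12687683105469), 9.12166976928711)
0.86 [202. 181.] [ 0.4211 -0.2872  0.016 ]
0.82 [387. 325.] [ 0.605  -0.1097  0.016 ]
0.79 [306. 324.] [ 0.5934 -0.2019  0.016 ]
0.74 [225. 321.] [ 0.5807 -0.2931  0.016 ]
0.56 [409. 181.] [ 0.4429 -0.0801  0.016 ]
```

View pics/w5.png

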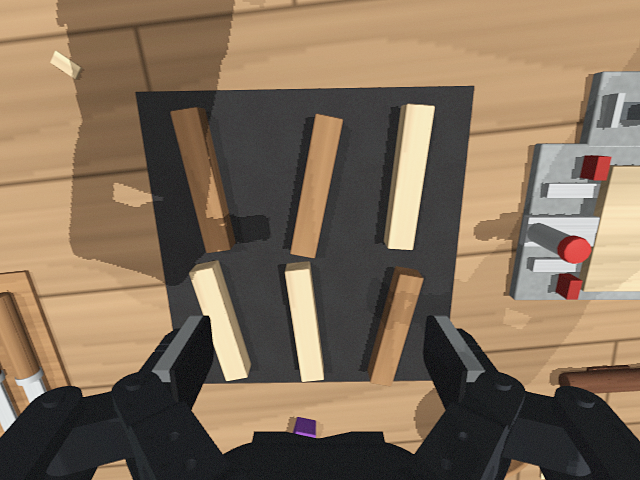

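View pics/s5.png

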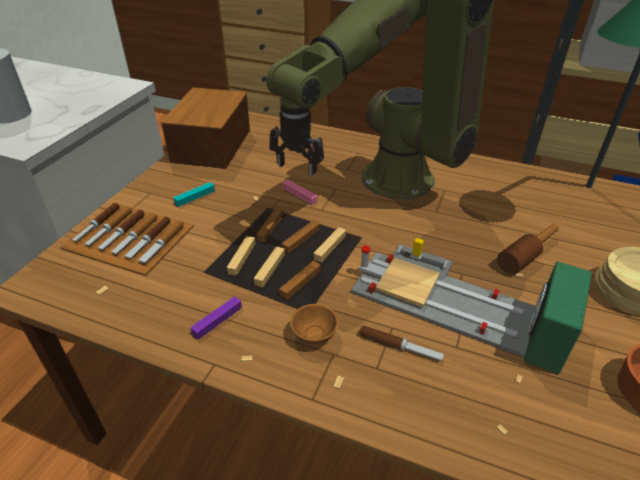

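```bash
cat >> h.py <<'E'
from scipy.optimize import least_squares
def box8(x,y,yaw,z0,L=.14,w=.026,h=.026):
    c,s=np.cos(yaw),np.sin(yaw); P=[]
    for a in (-1,1):
        for b in (-1,1):
            for k in (0,1): P.append([x+a*L/2*c-b*w/2*s,y+a*L/2*s+b*w/2*c,z0+k*h])
    return np.array(P)
def hullof(p,v,z0): return cv2.convexHull(proj(p,box8(*v,z0)).astype(np.float32))
def desc(M):
    A=M["m00"]; return np.array([M["m10"]/A,M["m01"]/A,(M["mu20"]-M["mu02"])/A/20,2*M["mu11"]/A/20])
def fit(p,mask,z0):
    t=desc(cv2.moments(mask.astype(np.uint8),True)); t[:2]+=0.
    W=ray(p,t[:2],z0+.02)[0]
    ys,xs=np.nonzero(mask); r=cv2.minAreaRect((ray(p,np.c_[xs,ys],z0+.026)[:,:2]*1000).astype(np.float32))
    (w,h),a=r[1],r[2]; yaw=np.radians(a if w>h else a+90)
    s=least_squares(lambda v: desc(cv2.moments(hullof(p,[v[0],v[1],v[2]],z0)))-t,[W[0],W[1],yaw],x_scale=[.01,.01,.1],diff_step=1e-3)
    hm=np.zeros(mask.shape,np.uint8); cv2.fillConvexPoly(hm,np.round(hullof(p,s.x,z0)).astype(np.int32),1)
    iou=(hm.astype(bool)&mask).sum()/(hm.astype(bool)|mask).sum()
    x=s.x.copy(); x[2]=(np.degrees(x[2])+90)%180-90
    return x,iou
def matblanks(p,zt=.003,vmin=75,smin=60):
    hsv=cv2.cvtColor(p["frame"],cv2.COLOR_RGB2HSV); out=[]
    m=cv2.inRange(hsv,(5,smin,vmin),(28,255,255)); m=cv2.morphologyEx(m,cv2.MORPH_OPEN,np.ones((3,3)))
    n,lab,s,ce=cv2.connectedComponentsWithStats(m)
    for i in range(1,n):
        if s[i,4]<600 : continue
        x,y,w,h=s[i,:4]
        if x<=1 or y<=1 or x+w>=639 or y+h>=479: continue
        v,iou=fit(p,lab==i,zt)
        if iou>.6: out.append((v,iou,s[i,:4]))
    return out
E
python3 - <<'E'
from h import *
p=cam("wrist"); im=p["frame"].copy()
for v,i,s in matblanks(p):
    print(v,round(i,3),s)
    cv2.polylines(im,[np.round(hullof(p,[v[0],v[1],np.radians(v[2])],.003)).astype(np.int32)],True,(255,0,255),1)
cv2.imwrite("pics/f5.png",im[:,:,::-1])
E
```

```text
[ 0.4251 -0.2864  2.5341] 0.825 [168 106  60 146]
[  0.4401  -0.1753 -17.0552] 0.985 [287 113  53 145]
```

View pics/f5.png

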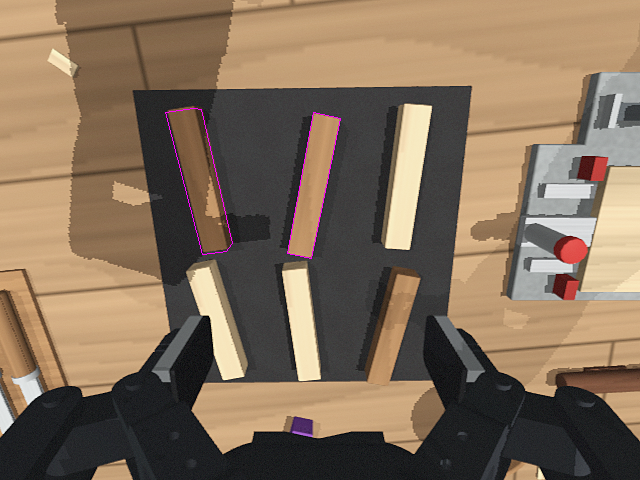

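```bash
python3 - <<'E'
from h import *
p=cam("wrist"); im=p["frame"].copy()
hsv=cv2.cvtColor(im,cv2.COLOR_RGB2HSV); print(hsv[180,405],hsv[320,212],hsv[320,305],hsv[320,390],hsv[180,360],hsv[300,180])
for v,i,s in matblanks(p,vmin=70,smin=35):
    print(v,round(i,3),s)
    cv2.polylines(im,[np.round(hullof(p,[v[0],v[1],np.radians(v[2])],.003)).astype(np.int32)],True,(255,0,255),1)
cv2.imwrite("pics/f6.png",im[:,:,::-1])
E
```

```text
[ 22  56 247] [ 22  57 254] [ 21  60 247] [ 15 123 159] [ 0 12 64] [140  11  67]
[ 0.4407 -0.0824 -9.918 ] 0.974 [381 103  52 147]
[ 0.4249 -0.2863  2.5537] 0.831 [168 106  60 146]
[  0.4399  -0.1753 -17.0578] 0.983 [287 113  53 145]
[ 0.5794 -0.2965  6.3354] 0.902 [186 259  62 121]
```

View pics/f6.png

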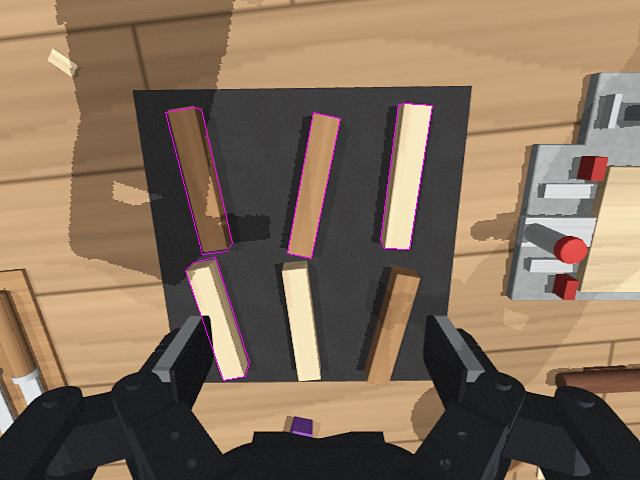

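apply_moves(turn=[[0, 0, 0], [0, 0, 0], [0, 0, 0], [0, 0, 0], [0, 0, 0], [0, 0, 0], [0, 0, 0], [0, 0, 0]], delta_pos=[[0, 0.05, -0.005], [0, 0.05, -0.005], [0, 0.05, -0.005], [0, 0.05, -0.005], [0, 0.05, -0.005], [0, 0.05, -0.005], [0, 0, 0], [0, 0, 0]], hand=[1, 1, 1, 1, 1, 1, 1, 1])

```text
time: 10.35
eef_pos: [0.4626, 0.1287, 0.4187]
tcp_rot: [0.706, 0.035, 0.706, -0.035]
force: [-1.4, -0.3, -1.1]
gripper_width: 0.0854
```

```bash
python3 - <<'E'
from h import *
state()
p=cam("wrist"); save(p,"w7"); print(p["C"])
hsv=cv2.cvtColor(p["frame"],cv2.COLOR_RGB2HSV)
m=cv2.inRange(hsv,(0,170,90),(6,255,255)); n,_,s,ce=cv2.connectedComponentsWithStats(m)
for i in range(1,n):
    if s[i,4]>150: print(s[i],ce[i],ray(p,ce[i],.093))
L=cv2.createLineSegmentDetector().detect(cv2.cvtColor(p["frame"],cv2.COLOR_RGB2GRAY))[0][:,0]
ty=np.array([np.cos(np.radians(84.2)),np.sin(np.radians(84.2))]);tx=np.array([ty[1],-ty[0]])
for l in L:
    if np.hypot(l[2]-l[0],l[3]-l[1])<35: continue
    w=ray(p,[l[:2],l[2:]],.034)[:,:2]; d=w[1]-w[0]
    if w[:,0].min()<.43 or w[:,0].max()>.63 or w[:,1].min()<.02 or w[:,1].max()>.3: continue
    print(np.round(l),"ang",round(np.degrees(np.arctan2(d[1],d[0]))%180,2),"tx",w@tx,"ty",w@ty)
E
```

```text
t 10.35 pos [0.4626 0.1287 0.4187] yaw 84.26 q [ 0.1951  0.1319  1.692  -0.0002  1.3178 -1.2755] F [-1.4317 -0.3105 -1.0731] w 0.0854
[0.3846 0.1367 0.3882]
[279 189  13  22 266] [285.406  199.4323] [[0.4362 0.1051 0.093 ]]
[574 189  17  23 269] [581.6022 200.0669] [[0.4609 0.3449 0.093 ]]
[212 269  27  27 537] [224.8324 281.9795] [[0.5031 0.0432 0.093 ]]
[283 306  11  19 199] [288.1608 314.7789] [[0.5404 0.0943 0.093 ]]
[549 307  14  18 199] [555.5327 315.4774] [[0.5654 0.3341 0.093 ]]
[295. 197. 296. 257.] ang 174.44 tx [0.4317 0.4937] ty [0.1528 0.1531]
[427. 198. 297. 198.] ang 84.12 tx [0.4332 0.433 ] ty [0.2814 0.1546]
[294. 285. 251. 285.] ang 84.25 tx [0.5255 0.5255] ty [0.1505 0.1044]
[294. 246. 228. 247.] ang 85.59 tx [0.4818 0.4834] ty [0.1513 0.084 ]
[246. 273. 296. 273.] ang 84.15 tx [0.5118 0.5118] ty [0.1   0.152]
[251. 282. 289. 282.] ang 84.47 tx [0.5221 0.5219] ty [0.1046 0.1453]
[244. 276. 247. 322.] ang 174.09 tx [0.5143 0.5687] ty [0.0983 0.0982]
[298. 317. 416. 317.] ang 84.09 tx [0.5621 0.5623] ty [0.1538 0.2811]
[342. 323. 378. 323.] ang 84.24 tx [0.5701 0.5701] ty [0.2014 0.2409]
[346. 215. 298. 215.] ang 84.24 tx [0.4497 0.4497] ty [0.2025 0.1556]
```

View pics/w7.png

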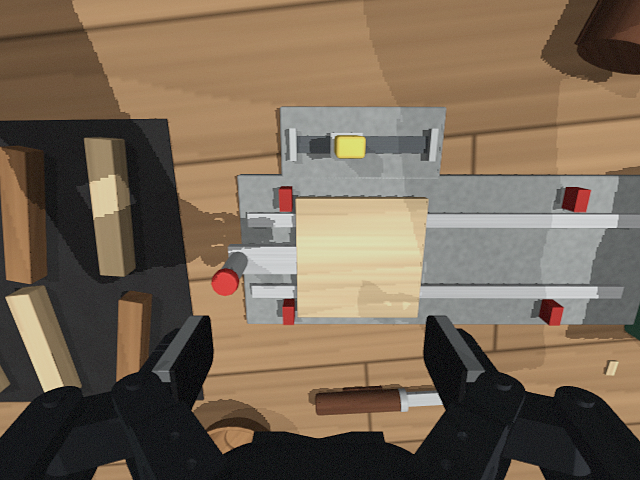

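apply_moves(turn=[[4.1, 0, 0], [0, 0, 0], [0, 0, 0], [0, 0, 0], [0, 0, 0], [0, 0, 0], [0, 0, 0]], delta_pos=[[0, 0, 0], [0.027, -0.042, 0.003], [0.027, -0.042, 0.003], [0.027, -0.042, 0.003], [0.027, -0.042, 0.003], [0.027, -0.0437, 0.0027], [0, 0, 0]], hand=[1, 1, 1, 1, 1, 1, 1])

```text
time: 11.28
eef_pos: [0.4399, -0.0853, 0.2822]
tcp_rot: [0.703, 0.063, 0.705, -0.063]
force: [-0.5, 0.0, 0.8]
gripper_width: 0.0852
```

```bash
cat >> h.py <<'E'
def look(name,z0=.003,tgt=None,near=.06,**k):
    p=cam("wrist"); im=p["frame"].copy(); B=matblanks(p,z0,vmin=70,smin=35)
    for v,i,s in B:
        print("blank",v,round(i,3),s)
        cv2.polylines(im,[np.round(hullof(p,[v[0],v[1],np.radians(v[2])],z0)).astype(np.int32)],True,(255,0,255),1)
    cv2.imwrite(f"pics/{name}.png",im[:,:,::-1])
    o,R=state(); e=o["eef_pos"]
    B=[b for b in B if np.hypot(b[0][0]-e[0],b[0][1]-e[1])<near]
    if B:
        v=max(B,key=lambda b:b[1])[0]; yaw=v[2]+90
        cur=np.degrees(np.arctan2(R[1,1],R[0,1]))
        yaw=cur+((yaw-cur+90)%180-90)
        print("PICK",v); plan([v[0],v[1],.179],yaw)
E
python3 - <<'E'
from h import *
look("p1")
E
```

```text
blank [ 0.4413 -0.0823 -9.8855] 0.986 [300 145  45 209]
blank [  0.4398  -0.1811 -20.9715] 0.64 [163 169  54 166]
t 11.32 pos [ 0.4404 -0.0841  0.2833] yaw 79.89 q [-0.2704  0.2268  1.9251  0.      0.9909 -1.6647] F [-0.8051  0.5377 -0.0255] w 0.0852
PICK [ 0.4413 -0.0823 -9.8855]
t 11.32 pos [ 0.4404 -0.0841  0.2833] yaw 79.89 q [-0.2704  0.2268  1.9251  0.      0.9909 -1.6647] F [-0.8051  0.5377 -0.0255] w 0.0852
 turn [-0.23 -0.07 -0.01] dtool(before turn) [0.1043 0.0019 0.0006] dtool(after turn) [0.1043 0.0019 0.0005] world [ 0.0008  0.0018 -0.1043]
```

View pics/p1.png

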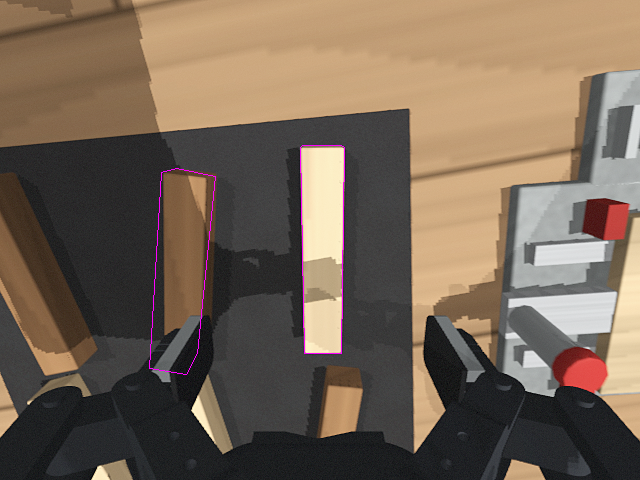

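apply_moves(turn=[[0, 0, 0], [0, 0, 0], [0, 0, 0], [0, 0, 0], [0, 0, 0], [0, 0, 0], [0, 0, 0]], delta_pos=[[0.03, 0.001, 0.0005], [0.05, 0, 0], [0.022, 0, 0], [0, 0, 0], [0, 0, 0], [0, 0, 0], [0, 0, 0]], hand=[0.4, 0.4, 0.4, -1, -1, -1, -1])

```text
time: 12.2
eef_pos: [0.442, -0.0816, 0.1832]
tcp_rot: [0.705, 0.061, 0.704, -0.061]
force: [-1.5, 2.3, 9.3]
gripper_width: 0.0246
```

```bash
python3 - <<'E'
from h import *
plan([.4647,.1712,.32],-5.8)
E
```

```text
t 12.2 pos [ 0.442  -0.0816  0.1832] yaw 80.1 q [-0.2642  0.4166  1.9721  0.0002  0.7502 -1.6624] F [-1.5104  2.3211  9.2588] w 0.0246
 turn [85.9   0.13 -0.11] dtool(before turn) [-0.1369  0.253  -0.0207] dtool(after turn) [-0.1368 -0.003  -0.2538] world [0.0227 0.2528 0.1368]
```

apply_moves(turn=[[0, 0, 0], [10, 0, 0], [10, 0, 0], [10, 0, 0], [10, 0, 0], [10, 0, 0], [10, 0, 0], [10, 0, 0], [10, 0, 0], [5.9, 0, 0], [0, 0, 0]], delta_pos=[[-0.05, 0, 0], [-0.05, 0, 0], [-0.037, 0, 0], [0, 0, 0], [0, 0, 0], [0, 0, 0], [0, 0, 0], [0, 0, 0], [0, 0, 0], [0, 0, 0], [0, 0, 0]], hand=[-1, -1, -1, -1, -1, -1, -1, -1, -1, -1, -1])

```text
time: 13.58
eef_pos: [0.4414, -0.0816, 0.3194]
tcp_rot: [0.475, 0.525, 0.474, -0.524]
force: [-0.1, 0.2, -0.8]
gripper_width: 0.0247
```

apply_moves(turn=[[0, 0, 0], [0, 0, 0], [0, 0, 0], [0, 0, 0], [0, 0, 0], [0, 0, 0], [0, 0, 0], [0, 0, 0]], delta_pos=[[0, -0.0005, -0.03], [0, -0.0005, -0.05], [0, -0.0005, -0.05], [0, -0.0005, -0.05], [0, -0.0005, -0.05], [0, -0.0005, -0.024], [0, 0, 0], [0, 0, 0]], hand=[-1, -1, -1, -1, -1, -1, -1, -1])

```text
time: 14.58
eef_pos: [0.4641, 0.1708, 0.3189]
tcp_rot: [-0.474, -0.524, -0.474, 0.524]
force: [0.4, -0.4, -0.9]
gripper_width: 0.0243
```

```bash
python3 - <<'E'
from h import *
p=cam("wrist"); save(p,"c1")
plan([.4647,.1712,.2150],-5.8)
plan([.4647,.1712,.2150],-5.8)
E
```

```text
t 14.62 pos [0.4642 0.1706 0.3189] yaw -5.79 q [ 0.2781  0.2699  1.7726 -0.0001  1.099   0.3792] F [-0.9817  0.3579 -0.3908] w 0.0241
 turn [ 0.01  0.   -0.01] dtool(before turn) [ 0.1039  0.0005 -0.0007] dtool(after turn) [ 0.1039  0.0005 -0.0007] world [ 0.0005  0.0006 -0.1039]
t 14.62 pos [0.4642 0.1706 0.3189] yaw -5.79 q [ 0.2781  0.2699  1.7726 -0.0001  1.099   0.3792] F [-0.9817  0.3579 -0.3908] w 0.0241
 turn [ 0.01  0.   -0.01] dtool(before turn) [ 0.1039  0.0005 -0.0007] dtool(after turn) [ 0.1039  0.0005 -0.0007] world [ 0.0005  0.0006 -0.1039]
```

View pics/c1.png

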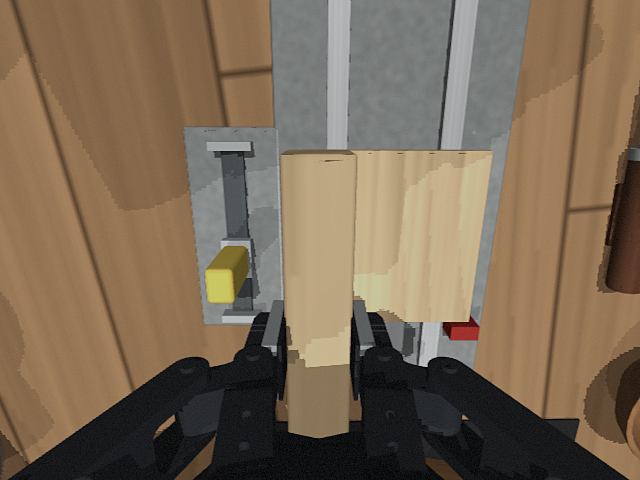

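apply_moves(turn=[[0, 0, 0], [0, 0, 0], [0, 0, 0], [0, 0, 0]], delta_pos=[[0.05, 0.0005, -0.0005], [0.035, 0, 0], [0.015, 0, 0], [0, 0, 0]], hand=[-1, -1, -1, -1])

```text
time: 15.12
eef_pos: [0.4649, 0.1714, 0.2187]
tcp_rot: [-0.474, -0.524, -0.474, 0.525]
force: [-0.9, 0.5, -0.7]
gripper_width: 0.0246
```

apply_moves(turn=[[0, 0, 0], [0, 0, 0]], delta_pos=[[0.003, 0, 0], [0, 0, 0]], hand=[-1, -1])

```text
time: 15.38
eef_pos: [0.4649, 0.1718, 0.2165]
tcp_rot: [0.474, 0.525, 0.474, -0.524]
force: [-0.4, 0.0, -0.5]
gripper_width: 0.0247
```

apply_moves(turn=[[0, 0, 0], [0, 0, 0]], delta_pos=[[0.0015, 0, 0], [0, 0, 0]], hand=[-1, -1])

```text
time: 15.62
eef_pos: [0.4647, 0.1718, 0.2143]
tcp_rot: [0.474, 0.525, 0.474, -0.525]
force: [0.6, -1.0, 0.1]
gripper_width: 0.0243
```

apply_moves(turn=[[0, 0, 0], [0, 0, 0]], delta_pos=[[0.0015, 0, 0], [0, 0, 0]], hand=[-1, -1])

```text
time: 15.88
eef_pos: [0.4648, 0.1721, 0.2142]
tcp_rot: [0.474, 0.525, 0.474, -0.524]
force: [-10.2, -1.2, 22.3]
gripper_width: 0.0248
```

apply_moves(turn=[[0, 0, 0], [0, 0, 0], [0, 0, 0], [0, 0, 0], [0, 0, 0], [0, 0, 0]], delta_pos=[[-0.001, 0, 0], [0, 0, 0], [0, 0, 0], [-0.04, 0, 0], [-0.06, 0, 0], [-0.05, 0, 0]], hand=[-1, 0, 0, 0, 0, 0.4])

```text
time: 16.62
eef_pos: [0.4646, 0.1717, 0.3657]
tcp_rot: [0.474, 0.525, 0.474, -0.525]
force: [0.5, -0.4, 0.2]
gripper_width: 0.0589
```

```bash
cat >> h.py <<'E'
ANG=np.radians(84.2); TY=np.array([np.cos(ANG),np.sin(ANG)]); TX=np.array([TY[1],-TY[0]]); TC=np.array([.5164,.1659])
def lines(p,z,minlen=.03,lim=.1):
    L=cv2.createLineSegmentDetector().detect(cv2.cvtColor(p["frame"],cv2.COLOR_RGB2GRAY))[0][:,0]
    for l in L:
        w=ray(p,[l[:2],l[2:]],z)[:,:2]-TC; d=w[1]-w[0]
        if np.linalg.norm(d)<minlen or abs(w).max()>lim: continue
        a=(np.degrees(np.arctan2(d@TY,d@TX))+45)%180-45
        print(np.round(l),"ang(tray)",round(a,1),"tx",np.round(w@TX*1000,1),"ty",np.round(w@TY*1000,1))
E
python3 - <<'E'
from h import *
state()
p=cam("wrist"); save(p,"d1"); lines(p,.060)
E
```

```text
t 16.62 pos [0.4646 0.1717 0.3657] yaw -5.8 q [ 0.2801  0.2156  1.7215 -0.0001  1.2039  0.3814] F [ 0.4989 -0.3883  0.1841] w 0.0589
[301. 142. 302. 317.] ang(tray) 89.6 tx [-63.6 -64.7] ty [ 71.  -70.5]
[386. 342. 388. 304.] ang(tray) 90.0 tx [6.8 6.8] ty [-94.8 -59. ]
[338. 341. 338. 298.] ang(tray) 90.7 tx [-34.4 -34.9] ty [-93.4 -53.2]
[334. 223. 334. 171.] ang(tray) 90.3 tx [-39.2 -39.4] ty [10.6 50.5]
[449. 300. 466. 150.] ang(tray) 90.2 tx [57.1 56.6] ty [-55.3  65. ]
[468. 148. 337. 148.] ang(tray) -0.1 tx [ 57.6 -37.7] ty [66.6 66.7]
[332. 313. 334. 222.] ang(tray) 90.0 tx [-39.4 -39.4] ty [-67.   11.6]
[336. 244. 336. 282.] ang(tray) 91.2 tx [-37.4 -36.7] ty [ -6.6 -38.7]
[254. 167. 257. 224.] ang(tray) 89.6 tx [-98.5 -98.8] ty [53.3  9.5]
[285. 221. 283. 158.] ang(tray) 89.5 tx [-77.3 -76.9] ty [12.6 59.6]
[345. 192. 342. 244.] ang(tray) 88.5 tx [-31.3 -32.4] ty [34.8 -6.7]
[345. 248. 342. 293.] ang(tray) 87.6 tx [-30.5 -32.1] ty [ -9.8 -48.7]
```

View pics/d1.png

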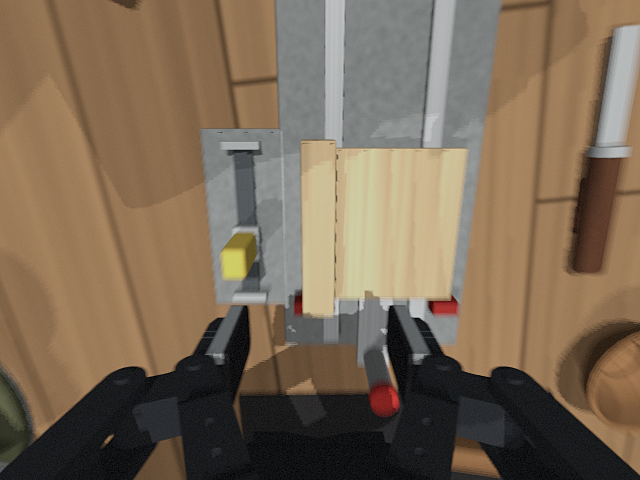

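apply_moves(turn=[[0, 0, 0], [0, 0, 0], [0, 0, 0], [0, 0, 0], [0, 0, 0], [0, 0, 0], [0, 0, 0], [-10, 0, 0], [-10, 0, 0], [-10, 0, 0], [-10, 0, 0], [-10, 0, 0]], delta_pos=[[0, 0.0015, 0.0497], [0, 0.0015, 0.0497], [0, 0.0015, 0.0497], [0, 0.0015, 0.0497], [0, 0.0015, 0.0497], [0, 0.0015, 0.0497], [0, 0.0015, 0.0497], [0.015, 0, 0], [0.015, 0, 0], [0.015, 0, 0], [0.015, 0, 0], [0.015, 0, 0]], hand=[1, 1, 1, 1, 1, 1, 1, 1, 1, 1, 1, 1])

```text
time: 18.18
eef_pos: [0.44, -0.1754, 0.2878]
tcp_rot: [0.652, 0.273, 0.652, -0.273]
force: [0.1, 0.1, -0.1]
gripper_width: 0.0855
```

apply_moves(turn=[[-10, 0, 0], [-10, 0, 0], [-8.8, 0, 0], [0, 0, 0]], delta_pos=[[0.01, 0, 0], [0, 0, 0], [0, 0, 0], [0, 0, 0]], hand=[1, 1, 1, 1])

```text
time: 18.68
eef_pos: [0.44, -0.1754, 0.2783]
tcp_rot: [0.699, 0.105, 0.699, -0.105]
force: [-0.2, 0.8, -0.4]
gripper_width: 0.0853
```

```bash
python3 - <<'E'
from h import *
look("p2")
E
```

```text
blank [  0.4261  -0.1707 -15.3774] 0.677 [295 144  64 288]
t 18.73 pos [ 0.44   -0.1754  0.2784] yaw 72.8 q [-0.4566  0.2856  1.8621 -0.      0.9942 -1.7273] F [ 0.4827 -0.934   0.4992] w 0.0848
PICK [  0.4261  -0.1707 -15.3774]
t 18.73 pos [ 0.44   -0.1754  0.2784] yaw 72.8 q [-0.4566  0.2856  1.8621 -0.      0.9942 -1.7273] F [ 0.4827 -0.934   0.4992] w 0.0848
 turn [-1.82 -0.02 -0.  ] dtool(before turn) [ 0.0994  0.0004 -0.0146] dtool(after turn) [ 0.0994  0.0008 -0.0147] world [-0.0139  0.0047 -0.0994]
```

View pics/p2.png

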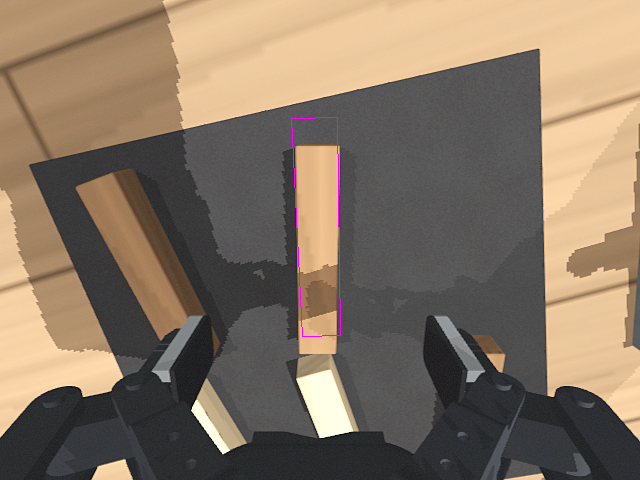

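apply_moves(turn=[[0, 0, 0], [0, 0, 0], [0, 0, 0], [0, 0, 0], [0, 0, 0], [0, 0, 0], [0, 0, 0]], delta_pos=[[0.03, 0, 0], [0.045, 0, 0], [0.022, 0, 0], [0, 0, 0], [0, 0, 0], [0, 0, 0], [0, 0, 0]], hand=[0.4, 0.4, 0.4, -1, -1, -1, -1])

```text
time: 19.6
eef_pos: [0.4403, -0.1755, 0.1827]
tcp_rot: [0.7, 0.104, 0.699, -0.105]
force: [-2.2, 1.5, 7.4]
gripper_width: 0.025
```

```bash
python3 - <<'E'
from h import *
plan([.5681,.1606,.32],-5.8)
E
```

```text
t 19.6 pos [ 0.4403 -0.1755  0.1827] yaw 72.98 q [-0.4566  0.458   1.9058  0.      0.7759 -1.7302] F [-2.2219  1.4696  7.3712] w 0.025
 turn [78.78  0.1  -0.06] dtool(before turn) [-0.1373  0.3587  0.024 ] dtool(after turn) [-0.1373  0.0932 -0.3473] world [0.1278 0.3361 0.1373]
```

apply_moves(turn=[[0, 0, 0], [8, 0, 0], [10, 0, 0], [10, 0, 0], [10, 0, 0], [10, 0, 0], [10, 0, 0], [10, 0, 0], [10.8, 0, 0], [0, 0, 0]], delta_pos=[[-0.05, 0, 0], [-0.05, 0, 0], [-0.037, 0, 0], [0, 0, 0], [0, 0, 0], [0, 0, 0], [0, 0, 0], [0, 0, 0], [0, 0, 0], [0, 0, 0]], hand=[-1, -1, -1, -1, -1, -1, -1, -1, -1, -1])

```text
time: 20.85
eef_pos: [0.4399, -0.1753, 0.319]
tcp_rot: [0.475, 0.524, 0.474, -0.524]
force: [0.5, 0.8, -0.7]
gripper_width: 0.0245
```

apply_moves(turn=[[0, 0, 0], [0, 0, 0], [0, 0, 0], [0, 0, 0], [0, 0, 0], [0, 0, 0], [0, 0, 0], [0, 0, 0], [0, 0, 0]], delta_pos=[[0, 0.0133, -0.0496], [0, 0.0133, -0.0496], [0, 0.0133, -0.0496], [0, 0.0133, -0.0496], [0, 0.0133, -0.0496], [0, 0.0133, -0.0496], [0, 0.0133, -0.0496], [0, 0, 0], [0, 0, 0]], hand=[-1, -1, -1, -1, -1, -1, -1, -1, -1])

```text
time: 21.98
eef_pos: [0.5672, 0.1605, 0.3186]
tcp_rot: [-0.475, -0.523, -0.475, 0.524]
force: [-0.0, -0.7, 0.3]
gripper_width: 0.0248
```

```bash
python3 - <<'E'
from h import *
p=cam("wrist"); save(p,"c2")
plan([.5681,.1606,.2145],-5.8)
E
```

```text
t 22.02 pos [0.5672 0.16   0.3187] yaw -5.65 q [ 0.2129  0.4669  1.4988 -0.0002  1.1762  0.3115] F [-0.0171 -0.07   -0.3832] w 0.0247
 turn [0.15 0.01 0.01] dtool(before turn) [ 0.1042  0.0008 -0.0007] dtool(after turn) [ 0.1042  0.0008 -0.0007] world [ 0.0009  0.0006 -0.1042]
```

View pics/c2.png

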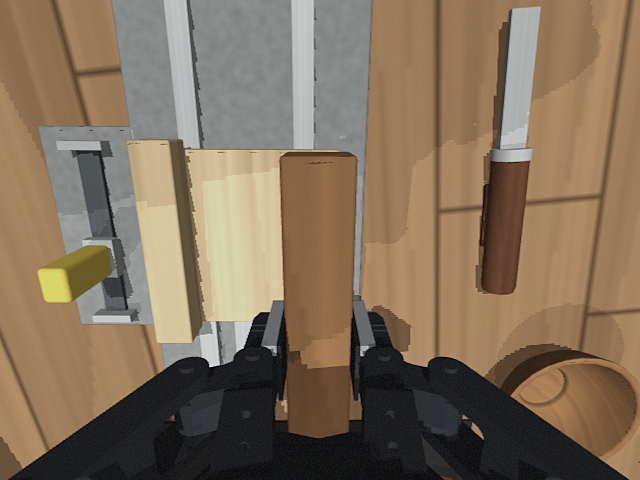

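apply_moves(turn=[[0.1, 0, 0], [0, 0, 0], [0, 0, 0], [0, 0, 0]], delta_pos=[[0.05, 0.0008, -0.0006], [0.037, 0, 0], [0.016, 0, 0], [0, 0, 0]], hand=[-1, -1, -1, -1])

```text
time: 22.52
eef_pos: [0.5685, 0.1606, 0.2161]
tcp_rot: [0.474, 0.525, 0.474, -0.525]
force: [-0.4, -0.6, 0.4]
gripper_width: 0.0251
```

apply_moves(turn=[[0, 0, 0], [0, 0, 0]], delta_pos=[[0.0015, 0, 0], [0, 0, 0]], hand=[-1, -1])

```text
time: 22.78
eef_pos: [0.5684, 0.1611, 0.2148]
tcp_rot: [0.474, 0.525, 0.474, -0.525]
force: [0.2, -0.0, 0.2]
gripper_width: 0.0244
```

apply_moves(turn=[[0, 0, 0], [0, 0, 0], [0, 0, 0], [0, 0, 0], [0, 0, 0], [0, 0, 0], [0, 0, 0]], delta_pos=[[0.001, 0, 0], [0, 0, 0], [0, 0, 0], [0, 0, 0], [-0.04, 0, 0], [-0.06, 0, 0], [-0.05, 0, 0]], hand=[-1, -1, 0, 0, 0, 0, 0.4])

```text
time: 23.65
eef_pos: [0.5681, 0.1613, 0.3653]
tcp_rot: [0.474, 0.525, 0.474, -0.525]
force: [0.5, 0.2, 0.7]
gripper_width: 0.0589
```

```bash
python3 - <<'E'
from h import *
state()
p=cam("wrist"); save(p,"d2"); lines(p,.060)
E
```

```text
t 23.65 pos [0.5681 0.1613 0.3653] yaw -5.84 q [ 0.2146  0.4225  1.4484 -0.      1.2699  0.3165] F [0.4646 0.1781 0.6977] w 0.0589
[278. 346. 277. 298.] ang(tray) 89.5 tx [18.3 18.7] ty [-98.  -52.9]
[302. 298. 299. 143.] ang(tray) 90.0 tx [39.3 39.3] ty [-52.9  70.2]
[336. 244. 336. 293.] ang(tray) 90.5 tx [66.7 67. ] ty [ -6.5 -48.5]
[203. 160. 215. 286.] ang(tray) 90.2 tx [-31.4 -31.1] ty [ 58.1 -41.9]
[333. 317. 334. 161.] ang(tray) 90.2 tx [65.  64.5] ty [-70.3  57.9]
[297. 148. 204. 148.] ang(tray) -0.1 tx [ 37.4 -29.7] ty [66.8 66.9]
[208. 315. 190. 141.] ang(tray) 90.0 tx [-39.7 -39.7] ty [-68.8  72. ]
[129. 158. 136. 204.] ang(tray) 89.9 tx [-85.5 -85.6] ty [60.1 25.7]
[159. 189. 176. 317.] ang(tray) 90.0 tx [-66.2 -66.3] ty [ 37.2 -69.9]
[358. 234. 354. 291.] ang(tray) 88.4 tx [83.7 82.4] ty [  1.8 -46.2]
[119. 221. 108. 157.] ang(tray) 89.7 tx [-101.  -100.7] ty [12.8 60.6]
[353. 152. 350. 212.] ang(tray) 88.3 tx [78.1 76.8] ty [64.1 19.6]
[351. 219. 348. 273.] ang(tray) 88.6 tx [78.1 77. ] ty [ 13.7 -30.8]
```

View pics/d2.png

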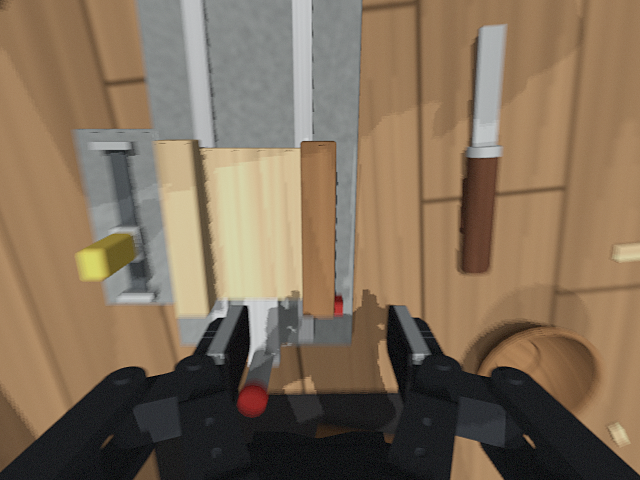

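apply_moves(turn=[[0, 0, 0], [0, 0, 0], [0, 0, 0], [0, 0, 0], [0, 0, 0], [0, 0, 0], [0, 0, 0], [0, 0, 0], [-10, 0, 0], [-10, 0, 0], [-10, 0, 0], [-10, 0, 0]], delta_pos=[[0, -0.0121, 0.0575], [0, -0.0121, 0.0575], [0, -0.0121, 0.0575], [0, -0.0121, 0.0575], [0, -0.0121, 0.0575], [0, -0.0121, 0.0575], [0, -0.0121, 0.0575], [0, -0.0121, 0.0575], [0.02, 0, 0], [0.02, 0, 0], [0.02, 0, 0], [0.02, 0, 0]], hand=[1, 1, 1, 1, 1, 1, 1, 1, 1, 1, 1, 1])

```text
time: 25.2
eef_pos: [0.4251, -0.2865, 0.2823]
tcp_rot: [0.626, 0.329, 0.626, -0.329]
force: [0.8, -0.0, 0.0]
gripper_width: 0.0852
```

apply_moves(turn=[[-10, 0, 0], [-10, 0, 0], [-10, 0, 0], [-10, 0, 0], [-10, 0, 0], [-8.3, 0, 0], [0, 0, 0], [0, 0, 0]], delta_pos=[[0, 0, 0], [0, 0, 0], [0, 0, 0], [0, 0, 0], [0, 0, 0], [0, 0, 0], [0, 0, 0], [0, 0, 0]], hand=[1, 1, 1, 1, 1, 1, 1, 1])

```text
time: 26.2
eef_pos: [0.4251, -0.2865, 0.2831]
tcp_rot: [0.707, -0.014, 0.707, 0.014]
force: [0.4, 0.3, -0.6]
gripper_width: 0.0857
```

```bash
python3 - <<'E'
from h import *
look("p3")
E
```

```text
blank [ 0.442  -0.2995  4.318 ] 0.808 [266 173  55 264]
t 26.25 pos [ 0.4251 -0.2865  0.2831] yaw 92.3 q [-0.6644  0.3562  1.7522 -0.      1.0333 -2.2754] F [-1.1506 -0.0182 -0.4172] w 0.085
PICK [ 0.442  -0.2995  4.318 ]
t 26.25 pos [ 0.4251 -0.2865  0.2831] yaw 92.3 q [-0.6644  0.3562  1.7522 -0.      1.0333 -2.2754] F [-1.1506 -0.0182 -0.4172] w 0.085
 turn [-2.01 -0.   -0.  ] dtool(before turn) [ 0.1041 -0.0137  0.0164] dtool(after turn) [ 0.1041 -0.0143  0.0159] world [ 0.0169 -0.013  -0.1041]
```

View pics/p3.png

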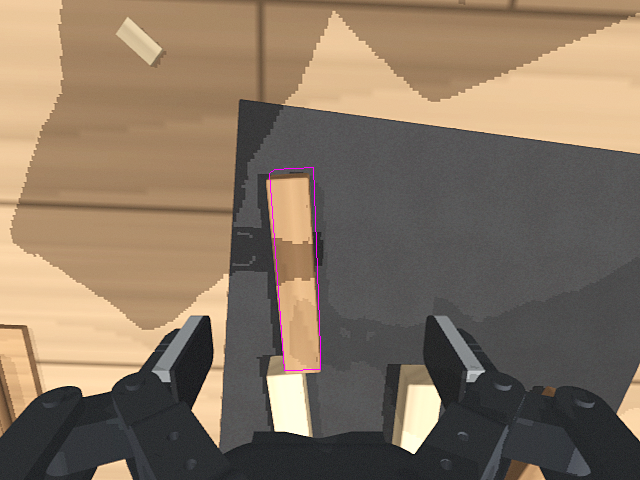

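```bash
python3 - <<'E'
from h import *
p=cam("wrist"); im=p["frame"].copy()
hsv=cv2.cvtColor(im,cv2.COLOR_RGB2HSV); print([list(hsv[r,c]) for r,c in [(200,290),(260,295),(320,300),(365,305),(390,290),(420,290),(365,275),(245,312)]])
for sm in (68,75,90):
  for v,i,s in matblanks(p,vmin=70,smin=sm):
    print(sm,v,round(i,3),s)
    if sm==75: cv2.polylines(im,[np.round(hullof(p,[v[0],v[1],np.radians(v[2])],.003)).astype(np.int32)],True,(255,0,255),1)
cv2.imwrite("pics/p3b.png",im[:,:,::-1])
E
```

```text
[[np.uint8(15), np.uint8(104), np.uint8(234)], [np.uint8(14), np.uint8(118), np.uint8(167)], [np.uint8(16), np.uint8(112), np.uint8(208)], [np.uint8(16), np.uint8(102), np.uint8(239)], [np.uint8(30), np.uint8(24), np.uint8(255)], [np.uint8(30), np.uint8(26), np.uint8(255)], [np.uint8(17), np.uint8(81), np.uint8(148)], [np.uint8(15), np.uint8(121), np.uint8(112)]]
68 [ 0.4429 -0.2998  4.3726] 0.848 [266 173  55 264]
75 [ 0.4457 -0.3008  4.0865] 0.92 [266 173  55 203]
90 [ 0.4458 -0.3008  5.3794] 0.954 [266 173  55 201]
```

View pics/p3b.png

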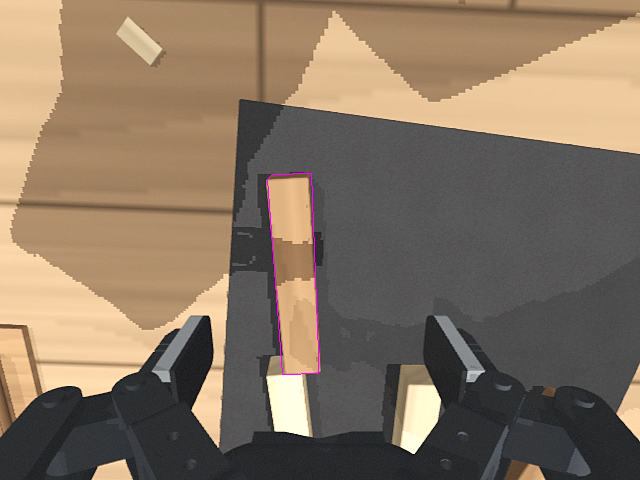

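apply_moves(turn=[[-2.9, 0, 0], [0, 0, 0], [0, 0, 0]], delta_pos=[[0, 0, 0], [0, -0.016, 0.0193], [0, 0, 0]], hand=[1, 1, 1])

```text
time: 26.68
eef_pos: [0.4464, -0.301, 0.2831]
tcp_rot: [0.706, -0.033, 0.706, 0.033]
force: [0.1, 0.9, -0.3]
gripper_width: 0.0851
```

```bash
python3 - <<'E'
from h import *
p=cam("wrist"); im=p["frame"].copy()
for v,i,s in matblanks(p,vmin=70,smin=90):
    print(v,round(i,3),s)
    cv2.polylines(im,[np.round(hullof(p,[v[0],v[1],np.radians(v[2])],.003)).astype(np.int32)],True,(255,0,255),1)
    plan([v[0],v[1],.181],v[2]+90)
cv2.imwrite("pics/p3c.png",im[:,:,::-1])
E
```

```text
[ 0.4456 -0.3004  5.409 ] 0.966 [297 141  44 207]
t 26.73 pos [ 0.4459 -0.3006  0.2829] yaw 95.3 q [-0.6613  0.4062  1.6812 -0.      1.0546 -2.3246] F [-0.5621 -0.3475 -0.3475] w 0.0855
 turn [-0.11 -0.02 -0.02] dtool(before turn) [ 0.1019  0.0001 -0.0002] dtool(after turn) [ 0.1019  0.0002 -0.0002] world [-0.0002  0.0002 -0.1019]
```

View pics/p3c.png

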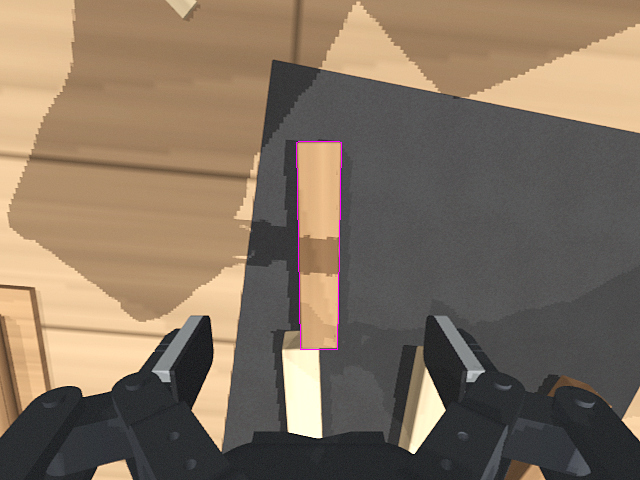

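apply_moves(turn=[[0, 0, 0], [0, 0, 0], [0, 0, 0], [0, 0, 0], [0, 0, 0], [0, 0, 0], [0, 0, 0]], delta_pos=[[0.03, 0, 0], [0.045, 0, 0], [0.026, 0, 0], [0, 0, 0], [0, 0, 0], [0, 0, 0], [0, 0, 0]], hand=[0.4, 0.4, 0.4, -1, -1, -1, -1])

```text
time: 27.6
eef_pos: [0.4461, -0.3008, 0.1835]
tcp_rot: [0.707, -0.033, 0.706, 0.033]
force: [-1.7, 1.3, 7.3]
gripper_width: 0.0249
```

```bash
python3 - <<'E'
from h import *
plan([.5217,.2176,.33],84.2)
E
```

```text
t 27.6 pos [ 0.4461 -0.3008  0.1835] yaw 95.35 q [-0.6613  0.5628  1.7256 -0.      0.8514 -2.3255] F [-1.7373  1.2882  7.3   ] w 0.0249
 turn [11.15  0.09  0.07] dtool(before turn) [-0.147   0.5088  0.1239] dtool(after turn) [-0.1465  0.5233  0.0229] world [0.0756 0.5184 0.1465]
```

apply_moves(turn=[[0, 0, 0], [5.5, 0, 0], [5.6, 0, 0], [0, 0, 0], [0, 0, 0], [0, 0, 0], [0, 0, 0], [0, 0, 0], [0, 0, 0], [0, 0, 0], [0, 0, 0], [0, 0, 0]], delta_pos=[[-0.05, 0, 0], [-0.05, 0, 0], [-0.0465, 0, 0], [0, 0.0523, 0.0023], [0, 0.0523, 0.0023], [0, 0.0523, 0.0023], [0, 0.0523, 0.0023], [0, 0.0523, 0.0023], [0, 0.0523, 0.0023], [0, 0.0523, 0.0023], [0, 0.0523, 0.0023], [0, 0.0523, 0.0023]], hand=[-1, -1, -1, -1, -1, -1, -1, -1, -1, -1, -1, -1])

```text
time: 29.1
eef_pos: [0.5134, 0.1674, 0.3294]
tcp_rot: [0.707, 0.036, 0.706, -0.035]
force: [1.4, -0.9, -0.6]
gripper_width: 0.0246
```

apply_moves(turn=[[0, 0, 0], [0, 0, 0], [0, 0, 0]], delta_pos=[[0, 0.0523, 0.0023], [0, 0, 0], [0, 0, 0]], hand=[-1, -1, -1])

```text
time: 29.48
eef_pos: [0.5209, 0.2172, 0.3289]
tcp_rot: [0.706, 0.035, 0.706, -0.035]
force: [-0.1, 0.4, -0.4]
gripper_width: 0.0248
```

```bash
python3 - <<'E'
from h import *
p=cam("wrist"); save(p,"c3")
plan([.5217,.2176,.2405],84.2)
E
```

```text
t 29.52 pos [0.521  0.2167 0.3289] yaw 84.22 q [ 0.3293  0.403   1.5657 -0.0002  1.1728 -1.1406] F [-0.0987 -0.1884 -0.1047] w 0.0242
 turn [0.02 0.01 0.01] dtool(before turn) [0.0884 0.001  0.0006] dtool(after turn) [0.0884 0.001  0.0006] world [ 0.0007  0.0009 -0.0884]
```

View pics/c3.png

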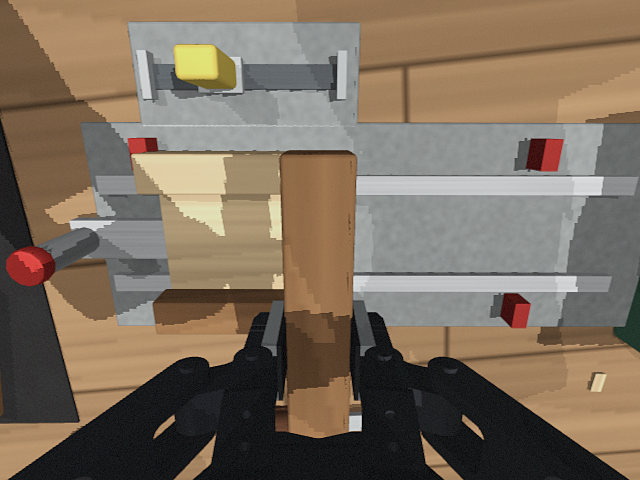

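apply_moves(turn=[[0, 0, 0], [0, 0, 0], [0, 0, 0], [0, 0, 0]], delta_pos=[[0.045, 0.0008, 0.0006], [0.03, 0, 0], [0.0115, 0, 0], [0, 0, 0]], hand=[-1, -1, -1, -1])

```text
time: 30.02
eef_pos: [0.522, 0.2176, 0.2426]
tcp_rot: [0.706, 0.036, 0.706, -0.036]
force: [-0.0, -0.0, -0.1]
gripper_width: 0.0248
```

apply_moves(turn=[[0, 0, 0], [0, 0, 0]], delta_pos=[[0.0015, 0, 0], [0, 0, 0]], hand=[-1, -1])

```text
time: 30.28
eef_pos: [0.5219, 0.2182, 0.2414]
tcp_rot: [0.707, 0.036, 0.706, -0.035]
force: [-0.2, 1.5, -1.0]
gripper_width: 0.0247
```

apply_moves(turn=[[0, 0, 0], [0, 0, 0], [0, 0, 0], [0, 0, 0], [0, 0, 0], [0, 0, 0], [0, 0, 0]], delta_pos=[[0.001, 0, 0], [0, 0, 0], [0, 0, 0], [0, 0, 0], [-0.04, 0, 0], [-0.06, 0, 0], [-0.05, 0, 0]], hand=[-1, -1, 0, 0, 0, 0, 0.4])

```text
time: 31.15
eef_pos: [0.5216, 0.2182, 0.3919]
tcp_rot: [0.707, 0.036, 0.706, -0.035]
force: [0.3, -0.2, -0.4]
gripper_width: 0.0591
```

```bash
python3 - <<'E'
from h import *
state()
p=cam("wrist"); save(p,"d3"); lines(p,.086)
E
```

```text
t 31.15 pos [0.5216 0.2182 0.3919] yaw 84.26 q [ 0.3314  0.3442  1.4929 -0.      1.3036 -1.1392] F [ 0.2934 -0.158  -0.4383] w 0.0591
[299. 148. 163. 147.] ang(tray) 89.8 tx [-65.1 -65.4] ty [ 39.4 -59.4]
[248. 307. 250. 342.] ang(tray) 0.0 tx [63.1 96.6] ty [-5.4 -5.4]
[189. 262. 301. 262.] ang(tray) 89.9 tx [23.1 23.3] ty [-49.9  39.1]
[239. 146. 298. 142.] ang(tray) 94.3 tx [-66.4 -69.6] ty [-4.  38.7]
[186. 145. 238. 145.] ang(tray) 89.8 tx [-67.2 -67.1] ty [-42.9  -4.9]
[143. 236. 189. 236.] ang(tray) 90.3 tx [1.3 1.1] ty [-83.7 -47.5]
[302. 277. 304. 312.] ang(tray) 2.3 tx [36.  67.7] ty [40.4 41.6]
[191. 251. 144. 251.] ang(tray) 90.8 tx [13.6 14.1] ty [-47.9 -84.6]
[289. 271. 182. 271.] ang(tray) 90.0 tx [30.8 30.8] ty [ 30.  -56.8]
[301. 258. 300. 189.] ang(tray) -0.2 tx [ 19.9 -35. ] ty [39.2 39.4]
[251. 123. 123. 123.] ang(tray) 90.0 tx [-82.2 -82.1] ty [  5.  -85.7]
[194. 179. 277. 179.] ang(tray) 90.0 tx [-42.4 -42.5] ty [-39.1  22.3]
[241. 126. 343. 126.] ang(tray) 90.0 tx [-80.5 -80.5] ty [-2.2 70.9]
[253. 341. 382. 329.] ang(tray) 95.8 tx [95.3 84. ] ty [ -2.8 107.6]
[302. 154. 303. 199.] ang(tray) 0.9 tx [-60.6 -27.4] ty [41.  41.6]
[146. 265. 183. 264.] ang(tray) 90.7 tx [25.5 25.2] ty [-85.3 -55.1]
[303. 213. 303. 259.] ang(tray) -0.7 tx [-16.8  20.9] ty [41.6 41.2]
[383. 334. 291. 342.] ang(tray) 95.7 tx [89.  96.9] ty [109.   29.4]
[123. 121. 167. 121.] ang(tray) 90.1 tx [-83.8 -83.8] ty [-85.5 -54.4]
[328. 123. 284. 123.] ang(tray) 90.2 tx [-82.2 -82.1] ty [60.2 29. ]
[256. 182. 189. 182.] ang(tray) 90.2 tx [-40.6 -40.4] ty [  6.4 -43.1]
[239. 188. 192. 186.] ang(tray) 87.9 tx [-36.1 -37.4] ty [ -6.  -41.5]
```

View pics/d3.png

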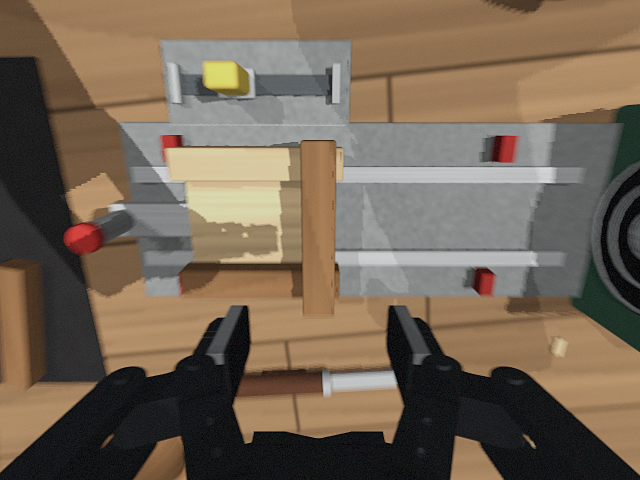

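apply_moves(turn=[[0, 0, 0], [0, 0, 0], [0, 0, 0], [0, 0, 0], [0, 0, 0], [0, 0, 0], [0, 0, 0], [0, 0, 0]], delta_pos=[[0, -0.0524, 0.0187], [0, -0.0524, 0.0187], [0, -0.0524, 0.0187], [0, -0.0524, 0.0187], [0.03, -0.0524, 0.0187], [0.03, -0.0524, 0.0187], [0, 0, 0], [0, 0, 0]], hand=[1, 1, 1, 1, 1, 1, 1, 1])

```text
time: 32.2
eef_pos: [0.6017, -0.1043, 0.3304]
tcp_rot: [0.706, 0.036, 0.706, -0.035]
force: [-0.3, 0.5, 0.6]
gripper_width: 0.085
```

```bash
python3 - <<'E'
from h import *
look("p4")
E
```

```text
blank [ 0.5918 -0.2039  0.2377] 0.909 [150 139  80 177]
blank [ 0.5875 -0.3     7.7389] 0.906 [  8 146 123 170]
t 32.25 pos [ 0.6017 -0.1038  0.331 ] yaw 84.3 q [-0.2308  0.4985  1.4212  0.0001  1.2211 -1.7022] F [-0.3434 -0.324  -0.0483] w 0.0854
```

View pics/p4.png

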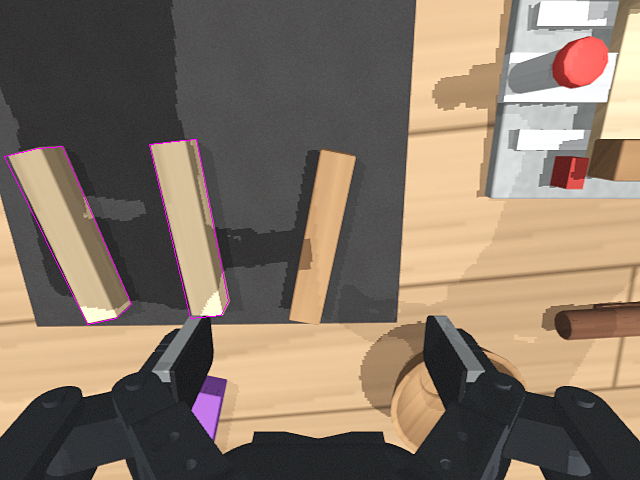

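```bash
cat >> h.py <<'E'
def fitcrop(p,box,z0=.003,vmin=70,smin=35,name=None):
    x0,y0,x1,y1=box; hsv=cv2.cvtColor(p["frame"],cv2.COLOR_RGB2HSV); m=cv2.inRange(hsv,(5,smin,vmin),(28,255,255))
    k=np.zeros_like(m); k[y0:y1,x0:x1]=m[y0:y1,x0:x1]; k=cv2.morphologyEx(k,cv2.MORPH_OPEN,np.ones((3,3)))
    n,lab,s,ce=cv2.connectedComponentsWithStats(k); i=1+np.argmax(s[1:,4])
    v,iou=fit(p,lab==i,z0); print("FIT",v,round(iou,3),s[i]); plan([v[0],v[1],.181],v[2]+90)
    if name:
        im=p["frame"].copy(); cv2.polylines(im,[np.round(hullof(p,[v[0],v[1],np.radians(v[2])],z0)).astype(np.int32)],True,(255,0,255),1); cv2.imwrite(f"pics/{name}.png",im[:,:,::-1])
    return v
E
python3 - <<'E'
from h import *
p=cam("wrist"); fitcrop(p,(280,140,362,324),name="p4b")
E
```

```text
FIT [  0.6082  -0.1033 -16.6438] 0.988 [ 288  148   67  176 6051]
t 32.3 pos [ 0.6017 -0.1035  0.3312] yaw 84.33 q [-0.2303  0.4981  1.4212  0.0001  1.2211 -1.7023] F [-0.3057 -1.1405  0.4119] w 0.0856
 turn [10.98  0.07 -0.01] dtool(before turn) [0.1502 0.0009 0.0063] dtool(after turn) [0.1502 0.0021 0.0062] world [ 0.0066  0.0002 -0.1502]
```

View pics/p4b.png

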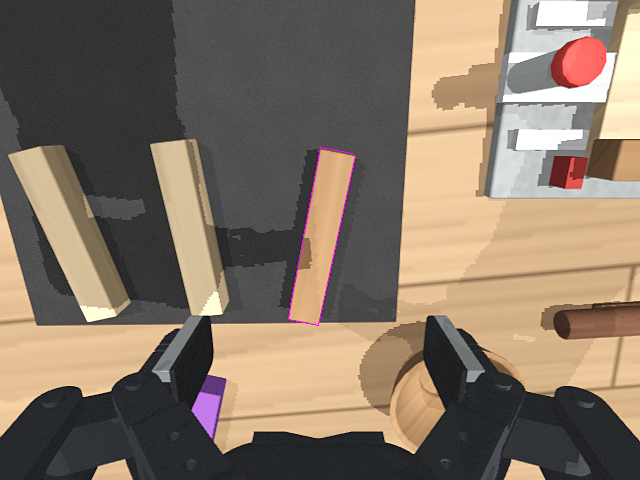

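apply_moves(turn=[[5.5, 0, 0], [5.5, 0, 0], [0, 0, 0], [0, 0, 0], [0, 0, 0], [0, 0, 0], [0, 0, 0], [0, 0, 0], [0, 0, 0], [0, 0, 0]], delta_pos=[[0, 0, 0], [0, 0, 0], [0.03, 0.0016, 0.0062], [0.05, 0, 0], [0.05, 0, 0], [0.019, 0, 0], [0, 0, 0], [0, 0, 0], [0, 0, 0], [0, 0, 0]], hand=[0.4, 0.4, 0.4, 0.4, 0.4, 0.4, -1, -1, -1, -1])

```text
time: 33.55
eef_pos: [0.6087, -0.1049, 0.1839]
tcp_rot: [0.701, 0.103, 0.698, -0.103]
force: [-1.3, 0.4, 8.7]
gripper_width: 0.0244
```

```bash
python3 - <<'E'
from h import *
plan([.5111,.1142,.33],84.2)
E
```

```text
t 33.55 pos [ 0.6087 -0.1049  0.1839] yaw 73.26 q [-0.23    0.7001  1.482   0.0001  0.9555 -1.5087] F [-1.3322  0.425   8.6571] w 0.0244
 turn [-10.94   0.22   0.  ] dtool(before turn) [-0.1467  0.1818 -0.156 ] dtool(after turn) [-0.1461  0.2081 -0.1192] world [-0.0976  0.2191  0.1461]
```

apply_moves(turn=[[0, 0, 0], [-5.5, 0, 0], [-5.4, 0, 0], [0, 0, 0], [0, 0, 0], [0, 0, 0], [0, 0, 0], [0, 0, 0], [0, 0, 0], [0, 0, 0]], delta_pos=[[-0.05, 0, 0], [-0.05, 0, 0], [-0.046, 0, 0], [0, 0.0416, -0.0238], [0, 0.0416, -0.0238], [0, 0.0416, -0.0238], [0, 0.0416, -0.0238], [0, 0.0416, -0.0238], [0, 0, 0], [0, 0, 0]], hand=[-1, -1, -1, -1, -1, -1, -1, -1, -1, -1])

```text
time: 34.8
eef_pos: [0.5109, 0.114, 0.3283]
tcp_rot: [0.707, 0.036, 0.706, -0.036]
force: [0.3, -0.5, -0.3]
gripper_width: 0.0245
```

```bash
python3 - <<'E'
from h import *
p=cam("wrist"); save(p,"c4")
plan([.5111,.1142,.2405],84.2)
E
```

```text
t 34.85 pos [0.5111 0.1136 0.328 ] yaw 84.13 q [ 0.1487  0.3188  1.6842 -0.0002  1.1374 -1.3195] F [-0.1567  0.467  -0.1751] w 0.0248
 turn [-0.07  0.07 -0.01] dtool(before turn) [ 0.0875  0.0006 -0.0001] dtool(after turn) [ 0.0875  0.0006 -0.    ] world [ 0.      0.0006 -0.0875]
```

View pics/c4.png

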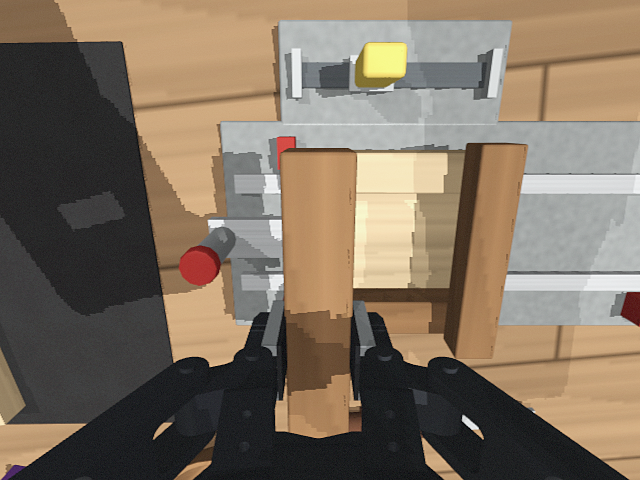

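apply_moves(turn=[[0, 0, 0], [0, 0, 0], [0, 0, 0], [0, 0, 0]], delta_pos=[[0.045, 0.0004, 0], [0.03, 0, 0], [0.011, 0, 0], [0, 0, 0]], hand=[-1, -1, -1, -1])

```text
time: 35.35
eef_pos: [0.5114, 0.114, 0.2419]
tcp_rot: [0.706, 0.036, 0.706, -0.036]
force: [-0.2, 0.1, 0.2]
gripper_width: 0.0245
```

apply_moves(turn=[[0, 0, 0], [0, 0, 0]], delta_pos=[[0.001, 0, 0], [0, 0, 0]], hand=[-1, -1])

```text
time: 35.6
eef_pos: [0.511, 0.1144, 0.2408]
tcp_rot: [0.706, 0.036, 0.706, -0.036]
force: [-0.8, -0.4, -1.0]
gripper_width: 0.0247
```

apply_moves(turn=[[0, 0, 0], [0, 0, 0], [0, 0, 0], [0, 0, 0], [0, 0, 0], [0, 0, 0], [0, 0, 0]], delta_pos=[[0.0005, 0, 0], [0, 0, 0], [0, 0, 0], [0, 0, 0], [-0.04, 0, 0], [-0.06, 0, 0], [-0.05, 0, 0]], hand=[-1, -1, 0, 0, 0, 0, 0.4])

```text
time: 36.48
eef_pos: [0.5107, 0.1145, 0.392]
tcp_rot: [0.706, 0.036, 0.706, -0.036]
force: [0.6, -0.4, 0.4]
gripper_width: 0.0592
```

```bash
python3 - <<'E'
from h import *
state()
p=cam("wrist"); save(p,"d4"); lines(p,.086,minlen=.045,lim=.09)
E
```

```text
t 36.48 pos [0.5107 0.1145 0.392 ] yaw 84.16 q [ 0.1507  0.2513  1.6131  0.      1.2764 -1.3182] F [ 0.5558 -0.436   0.3634] w 0.0592
[334. 263. 424. 262.] ang(tray) 90.0 tx [23.2 23.2] ty [-38.1  34.1]
[433. 148. 336. 149.] ang(tray) 90.1 tx [-65.3 -65.1] ty [ 32.6 -38.3]
[349. 180. 418. 181.] ang(tray) 89.0 tx [-42.7 -41.8] ty [-27.7  23.7]
[336. 151. 334. 261.] ang(tray) -0.1 tx [-63.7  21.6] ty [-38.  -38.2]
[428. 230. 436. 149.] ang(tray) 0.1 tx [ -4.1 -64.6] ty [34.8 34.7]
[408. 271. 336. 271.] ang(tray) 89.9 tx [30.8 30.7] ty [ 21.6 -37. ]
[447. 142. 429. 313.] ang(tray) 0.1 tx [-69.6  68.5] ty [42.1 42.2]
[302. 148. 302. 216.] ang(tray) -0.6 tx [-65.4 -15.2] ty [-62.9 -63.4]
[289. 126. 411. 126.] ang(tray) 90.0 tx [-80.7 -80.7] ty [-71.6  15. ]
[369. 124. 291. 124.] ang(tray) 89.9 tx [-82.1 -82.2] ty [-14.5 -70.6]
```

View pics/d4.png

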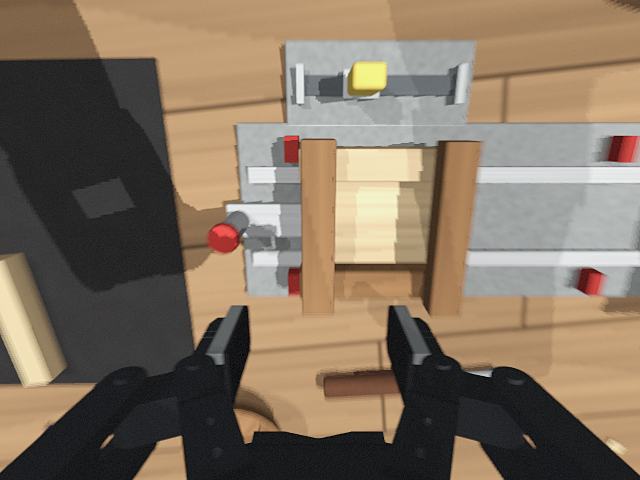

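apply_moves(turn=[[0, 0, 0], [0, 0, 0], [0, 0, 0], [0, 0, 0], [0, 0, 0], [0, 0, 0], [0, 0, 0], [0, 0, 0]], delta_pos=[[0, -0.0514, 0.0188], [0, -0.0514, 0.0188], [0, -0.0514, 0.0188], [0, -0.0514, 0.0188], [0.03, -0.0514, 0.0188], [0.03, -0.0514, 0.0188], [0, 0, 0], [0, 0, 0]], hand=[1, 1, 1, 1, 1, 1, 1, 1])

```text
time: 37.52
eef_pos: [0.5917, -0.2034, 0.3298]
tcp_rot: [0.706, 0.036, 0.706, -0.036]
force: [-0.0, -0.1, 1.2]
gripper_width: 0.0853
```

```bash
python3 - <<'E'
from h import *
look("p5",near=.15)
E
```

```text
blank [ 0.5878 -0.301   7.3967] 0.779 [146 146  97 169]
t 37.58 pos [ 0.5917 -0.2029  0.3305] yaw 84.2 q [-0.3888  0.5312  1.3727  0.0002  1.2367 -1.8585] F [-0.7995 -0.0968 -0.1703] w 0.0854
PICK [ 0.5878 -0.301   7.3967]
t 37.58 pos [ 0.5917 -0.2029  0.3305] yaw 84.2 q [-0.3888  0.5312  1.3727  0.0002  1.2367 -1.8585] F [-0.7995 -0.0968 -0.1703] w 0.0854
 turn [-13.2    0.05   0.01] dtool(before turn) [ 0.1516 -0.0981  0.0058] dtool(after turn) [ 0.1515 -0.0968 -0.0166] world [-0.004  -0.0982 -0.1515]
```

View pics/p5.png

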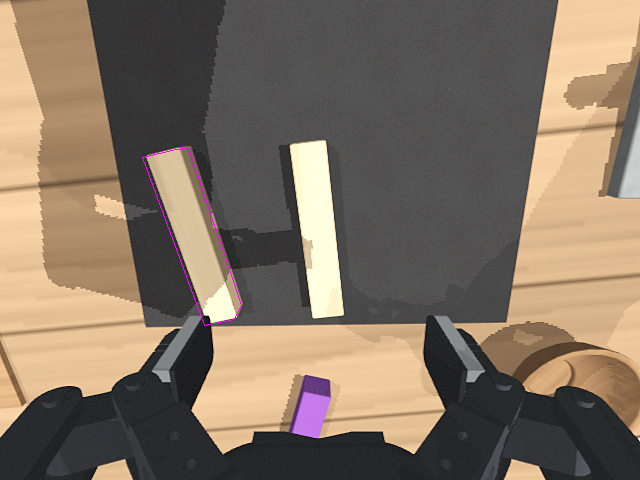

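```bash
cat >> h.py <<'E'
def fitpale(p,box,z0=.003,name=None,vmin=110):
    x0,y0,x1,y1=box; hsv=cv2.cvtColor(p["frame"],cv2.COLOR_RGB2HSV); m=(hsv[:,:,2]>vmin).astype(np.uint8)*255
    k=np.zeros_like(m); k[y0:y1,x0:x1]=m[y0:y1,x0:x1]; k=cv2.morphologyEx(k,cv2.MORPH_OPEN,np.ones((3,3)))
    n,lab,s,ce=cv2.connectedComponentsWithStats(k); i=1+np.argmax(s[1:,4])
    v,iou=fit(p,lab==i,z0); print("FIT",v,round(iou,3),s[i]); plan([v[0],v[1],.181],v[2]+90)
    if name:
        im=p["frame"].copy(); cv2.polylines(im,[np.round(hullof(p,[v[0],v[1],np.radians(v[2])],z0)).astype(np.int32)],True,(255,0,255),1); cv2.imwrite(f"pics/{name}.png",im[:,:,::-1])
E
python3 - <<'E'
from h import *
p=cam("wrist"); fitpale(p,(275,125,360,322),name="p5b")
E
```

```text
FIT [ 0.5917 -0.2028  0.6354] 0.97 [ 289  139   54  179 6114]
t 37.62 pos [ 0.5918 -0.2026  0.3309] yaw 84.23 q [-0.3885  0.5307  1.3727  0.0001  1.2367 -1.8586] F [ 0.0652  0.6744 -0.0291] w 0.0855
 turn [-6.41  0.08  0.02] dtool(before turn) [ 0.1499 -0.0001 -0.0003] dtool(after turn) [ 0.1499 -0.0001 -0.0001] world [-0.0001 -0.0001 -0.1499]
```

View pics/p5b.png

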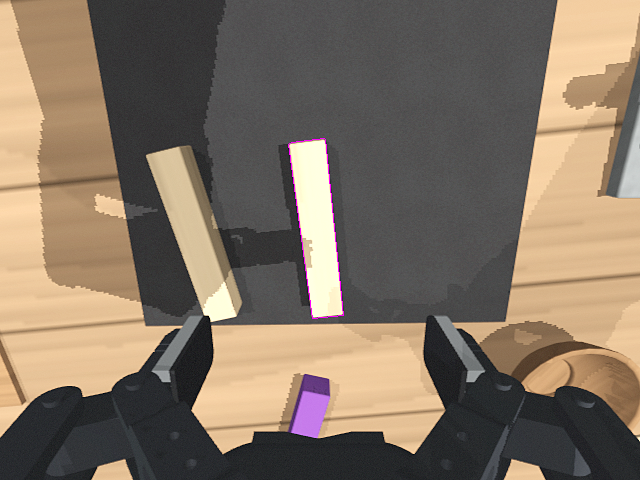

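apply_moves(turn=[[-6.4, 0, 0], [0, 0, 0], [0, 0, 0], [0, 0, 0], [0, 0, 0], [0, 0, 0], [0, 0, 0], [0, 0, 0]], delta_pos=[[0.028, 0, 0], [0.05, 0, 0], [0.05, 0, 0], [0.02, 0, 0], [0, 0, 0], [0, 0, 0], [0, 0, 0], [0, 0, 0]], hand=[0.4, 0.4, 0.4, 0.4, -1, -1, -1, -1])

```text
time: 38.62
eef_pos: [0.5923, -0.2039, 0.1845]
tcp_rot: [0.708, -0.004, 0.706, 0.003]
force: [0.0, 1.2, 7.8]
gripper_width: 0.0248
```

```bash
python3 - <<'E'
from h import *
plan([.4647,.1712,.36],-5.8)
E
```

```text
t 38.62 pos [ 0.5923 -0.2039  0.1845] yaw 90.57 q [-0.3899  0.7151  1.4533  0.0001  0.9691 -1.9707] F [0.0041 1.2171 7.8382] w 0.0248
 turn [96.37  0.23 -0.12] dtool(before turn) [-0.1765  0.376  -0.1233] dtool(after turn) [-0.1755 -0.1649 -0.3602] world [-0.1276  0.3751  0.1755]
```

apply_moves(turn=[[0, 0, 0], [10, 0, 0], [10, 0, 0], [10, 0, 0], [10, 0, 0], [10, 0, 0], [10, 0, 0], [10, 0, 0], [10, 0, 0], [10, 0, 0], [6.4, 0, 0], [0, 0, 0]], delta_pos=[[-0.05, 0, 0], [-0.06, 0, 0], [-0.06, 0, 0], [-0.006, 0, 0], [0, 0, 0], [0, 0, 0], [0, 0, 0], [0, 0, 0], [0, 0, 0], [0, 0, 0], [0, 0, 0], [0, 0, 0]], hand=[-1, -1, -1, -1, -1, -1, -1, -1, -1, -1, -1, -1])

```text
time: 40.12
eef_pos: [0.5915, -0.2036, 0.359]
tcp_rot: [0.475, 0.525, 0.474, -0.524]
force: [0.2, 0.3, -0.3]
gripper_width: 0.0249
```

apply_moves(turn=[[0, 0, 0], [0, 0, 0], [0, 0, 0], [0, 0, 0], [0, 0, 0], [0, 0, 0], [0, 0, 0], [0, 0, 0], [0, 0, 0]], delta_pos=[[0, -0.0236, -0.0515], [0, -0.0236, -0.0515], [0, -0.0236, -0.0515], [0, -0.0236, -0.0515], [0, -0.0236, -0.0515], [0, -0.0236, -0.0515], [0, -0.0236, -0.0515], [0, 0, 0], [0, 0, 0]], hand=[-1, -1, -1, -1, -1, -1, -1, -1, -1])

```text
time: 41.25
eef_pos: [0.4641, 0.1715, 0.3584]
tcp_rot: [0.475, 0.525, 0.474, -0.524]
force: [0.1, 0.3, -0.4]
gripper_width: 0.0248
```

```bash
python3 - <<'E'
from h import *
p=cam("wrist"); save(p,"c5"); lines(p,.086,minlen=.04,lim=.09)
plan([.4647,.1712,.2675],-5.8)
E
```

```text
[424. 286. 433. 191.] ang(tray) 90.0 tx [24.1 24.1] ty [-27.4  40.8]
[285. 283. 288. 358.] ang(tray) 90.6 tx [-75.8 -75.1] ty [-25.6 -88.1]
[353. 307. 360. 354.] ang(tray) 99.5 tx [-25.9 -19.2] ty [-44.5 -84.6]
[351. 317. 351. 226.] ang(tray) 91.6 tx [-27.2 -29.1] ty [-52.6  16.9]
[349. 149. 436. 148.] ang(tray) 0.5 tx [-31.9  23.2] ty [67.4 67.9]
[462. 151. 282. 152.] ang(tray) 0.5 tx [ 40.1 -75.1] ty [66.5 65.4]
[421. 190. 483. 190.] ang(tray) 0.3 tx [15.9 57.2] ty [41.2 41.4]
[479. 300. 366. 299.] ang(tray) -0.2 tx [ 65.7 -17.2] ty [-38.7 -38.3]
[442. 202. 433. 286.] ang(tray) 89.9 tx [31.  30.9] ty [ 33.3 -27.4]
[352. 227. 356. 154.] ang(tray) 89.0 tx [-28.4 -27.5] ty [16.1 64.1]
[422. 147. 349. 147.] ang(tray) -0.0 tx [ 14.3 -32. ] ty [68.8 68.8]
[355. 209. 353. 283.] ang(tray) 90.3 tx [-26.8 -26.6] ty [ 28.2 -25.5]
[281. 154. 285. 282.] ang(tray) 90.1 tx [-75.5 -75.4] ty [ 64.  -24.7]
[282. 297. 281. 242.] ang(tray) 89.3 tx [-77.9 -77.4] ty [-36.4   5.3]
t 41.3 pos [0.4643 0.171  0.3582] yaw -5.8 q [ 0.2789  0.2226  1.7316 -0.0002  1.1868  0.3803] F [ 0.3176 -1.475  -0.6025] w 0.0246
 turn [-0.   -0.   -0.03] dtool(before turn) [ 0.0907  0.0003 -0.0002] dtool(after turn) [ 0.0907  0.0004 -0.0002] world [ 0.0004  0.0002 -0.0907]
```

View pics/c5.png

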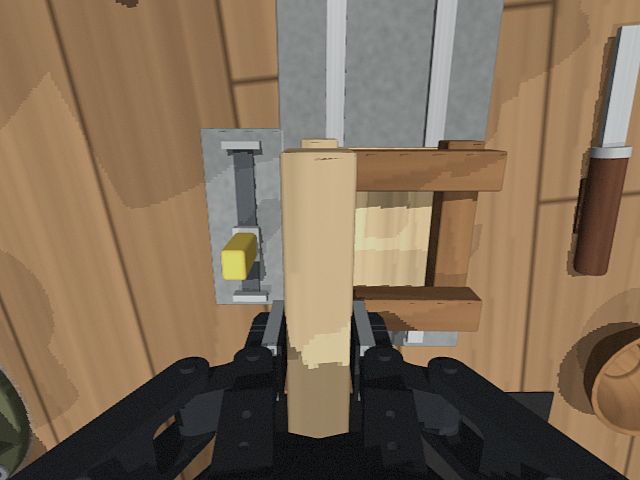

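apply_moves(turn=[[0, 0, 0], [0, 0, 0], [0, 0, 0], [0, 0, 0]], delta_pos=[[0.045, 0.0003, 0], [0.033, 0, 0], [0.0105, 0, 0], [0, 0, 0]], hand=[-1, -1, -1, -1])

```text
time: 41.8
eef_pos: [0.4648, 0.1711, 0.2697]
tcp_rot: [-0.474, -0.525, -0.474, 0.525]
force: [0.6, 0.6, -0.9]
gripper_width: 0.0248
```

apply_moves(turn=[[0, 0, 0], [0, 0, 0]], delta_pos=[[0.0015, 0, 0], [0, 0, 0]], hand=[-1, -1])

```text
time: 42.05
eef_pos: [0.4645, 0.1717, 0.2687]
tcp_rot: [0.474, 0.525, 0.474, -0.524]
force: [-0.3, 0.4, -0.3]
gripper_width: 0.0248
```

apply_moves(turn=[[0, 0, 0], [0, 0, 0]], delta_pos=[[0.001, 0, 0], [0, 0, 0]], hand=[-1, -1])

```text
time: 42.3
eef_pos: [0.4644, 0.1718, 0.2674]
tcp_rot: [0.474, 0.525, 0.474, -0.524]
force: [-0.7, -0.1, 5.2]
gripper_width: 0.0246
```

apply_moves(turn=[[0, 0, 0], [0, 0, 0], [0, 0, 0], [0, 0, 0], [0, 0, 0], [0, 0, 0]], delta_pos=[[0.0005, 0, 0], [0, 0, 0], [0, 0, 0], [-0.04, 0, 0], [-0.06, 0, 0], [-0.03, 0, 0]], hand=[-1, 0, 0, 0, 0, 0.4])

```text
time: 43.05
eef_pos: [0.4642, 0.1717, 0.3993]
tcp_rot: [0.474, 0.526, 0.473, -0.524]
force: [-0.1, -0.1, 0.3]
gripper_width: 0.0588
```

```bash
python3 - <<'E'
from h import *
o,R=state()
p=cam("wrist"); save(p,"d5"); lines(p,.112,minlen=.05,lim=.08)
plan([.587,-.300,.36],97)
E
```

```text
t 43.05 pos [0.4642 0.1717 0.3993] yaw -5.84 q [0.2802 0.1814 1.6809 0.     1.2761 0.3821] F [-0.0664 -0.1277  0.3034] w 0.0588
[334. 321. 334. 219.] ang(tray) 90.6 tx [-38.9 -39.7] ty [-63.5  18.2]
[412. 269. 419. 183.] ang(tray) 90.0 tx [19.3 19.3] ty [-20.3  44. ]
[336. 269. 411. 269.] ang(tray) -0.3 tx [-37.9  18.5] ty [-19.8 -20.1]
[334. 218. 336. 143.] ang(tray) 89.6 tx [-39.5 -39.1] ty [19.1 71. ]
[386. 182. 472. 182.] ang(tray) 0.0 tx [-3.9 56.3] ty [44.8 44.8]
[426. 193. 419. 269.] ang(tray) 89.9 tx [24.8 24.7] ty [ 37.  -20.4]
[458. 279. 336. 279.] ang(tray) -0.2 tx [ 55.2 -37.7] ty [-28.4 -28.1]
t 43.1 pos [0.4645 0.1718 0.4021] yaw -5.84 q [ 0.2802  0.1787  1.6772 -0.      1.2787  0.3821] F [0.3904 0.2682 4.0133] w 0.0596
 turn [-102.84    0.23   -0.4 ] dtool(before turn) [0.042  0.1696 0.457 ] dtool(after turn) [ 0.0421 -0.4832  0.0641] world [ 0.1225 -0.4718 -0.0421]
```

View pics/d5.png

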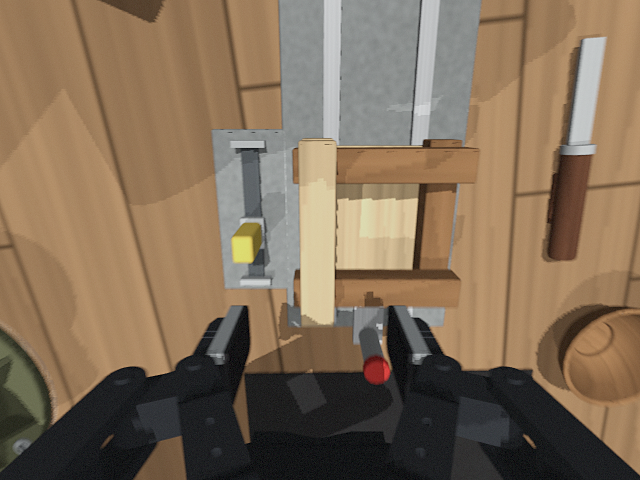

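apply_moves(turn=[[0, 0, 0], [0, 0, 0], [0, 0, 0], [0, 0, 0], [0, 0, 0], [0, 0, 0], [0, 0, 0], [0, 0, 0], [-10, 0, 0], [-10, 0, 0], [-10, 0, 0], [-10, 0, 0]], delta_pos=[[0, 0.0212, 0.0571], [0, 0.0212, 0.0571], [0, 0.0212, 0.0571], [0, 0.0212, 0.0571], [0, 0.0212, 0.0571], [0, 0.0212, 0.0571], [0, 0.0212, 0.0571], [0, 0.0212, 0.0571], [0.02, 0, 0], [0.02, 0, 0], [0.02, 0, 0], [0.01, 0, 0]], hand=[1, 1, 1, 1, 1, 1, 1, 1, 1, 1, 1, 1])

```text
time: 44.6
eef_pos: [0.5864, -0.3, 0.3244]
tcp_rot: [0.625, 0.329, 0.627, -0.329]
force: [1.1, -0.1, 0.3]
gripper_width: 0.0855
```

apply_moves(turn=[[-10, 0, 0], [-10, 0, 0], [-10, 0, 0], [-10, 0, 0], [-10, 0, 0], [-10, 0, 0], [-2.8, 0, 0], [0, 0, 0], [0, 0, 0]], delta_pos=[[0, 0, 0], [0, 0, 0], [0, 0, 0], [0, 0, 0], [0, 0, 0], [0, 0, 0], [0, 0, 0], [0, 0, 0], [0, 0, 0]], hand=[1, 1, 1, 1, 1, 1, 1, 1, 1])

```text
time: 45.72
eef_pos: [0.5866, -0.3, 0.326]
tcp_rot: [0.706, -0.042, 0.706, 0.043]
force: [-0.4, 1.0, -0.4]
gripper_width: 0.0853
```

```bash
python3 - <<'E'
from h import *
p=cam("wrist"); fitpale(p,(255,115,385,345),name="p6")
E
```

```text
FIT [ 0.5866 -0.2987  7.2346] 0.983 [ 300  141   38  179 6286]
t 45.77 pos [ 0.5865 -0.3     0.3261] yaw 96.9 q [-0.5284  0.6086  1.263  -0.      1.2702 -2.2196] F [-0.5193 -0.8849 -0.8391] w 0.0854
 turn [-0.33 -0.01 -0.01] dtool(before turn) [0.1451 0.0013 0.0003] dtool(after turn) [0.1451 0.0013 0.0002] world [ 0.0001  0.0013 -0.1451]
```

View pics/p6.png

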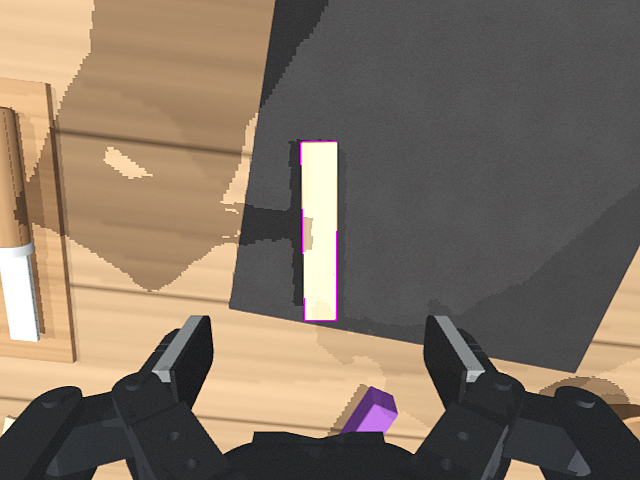

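apply_moves(turn=[[-0.3, 0, 0], [0, 0, 0], [0, 0, 0], [0, 0, 0], [0, 0, 0], [0, 0, 0], [0, 0, 0], [0, 0, 0]], delta_pos=[[0.025, 0.0008, 0], [0.05, 0, 0], [0.05, 0, 0], [0.0185, 0, 0], [0, 0, 0], [0, 0, 0], [0, 0, 0], [0, 0, 0]], hand=[0.4, 0.4, 0.4, 0.4, -1, -1, -1, -1])

```text
time: 46.78
eef_pos: [0.587, -0.2995, 0.1854]
tcp_rot: [0.707, -0.045, 0.705, 0.044]
force: [-0.9, 0.8, 6.4]
gripper_width: 0.0248
```

```bash
python3 - <<'E'
from h import *
plan([.5681,.1602,.36],-5.8)
E
```

```text
t 46.77 pos [ 0.587  -0.2995  0.1854] yaw 97.25 q [-0.5274  0.7746  1.343   0.      1.0202 -2.2248] F [-0.874   0.8149  6.3789] w 0.0248
 turn [103.05   0.25  -0.06] dtool(before turn) [-0.1756  0.458   0.0398] dtool(after turn) [-0.1746 -0.0652 -0.4555] world [-0.0189  0.4597  0.1746]
```

apply_moves(turn=[[0, 0, 0], [10.3, 0, 0], [10.3, 0, 0], [10.3, 0, 0], [10.3, 0, 0], [10.3, 0, 0], [10.3, 0, 0], [10.3, 0, 0], [10.3, 0, 0], [10.3, 0, 0], [10.3, 0, 0], [0, 0, 0]], delta_pos=[[-0.05, 0, 0], [-0.06, 0, 0], [-0.06, 0, 0], [-0.005, 0, 0], [0, 0, 0], [0, 0, 0], [0, 0, 0], [0, 0, 0], [0, 0, 0], [0, 0, 0], [0, 0, 0], [0, 0, 0]], hand=[-1, -1, -1, -1, -1, -1, -1, -1, -1, -1, -1, -1])

```text
time: 48.28
eef_pos: [0.5863, -0.2991, 0.3589]
tcp_rot: [0.475, 0.524, 0.474, -0.524]
force: [0.6, 0.2, -1.1]
gripper_width: 0.0244
```

apply_moves(turn=[[0, 0, 0], [0, 0, 0], [0, 0, 0], [0, 0, 0], [0, 0, 0], [0, 0, 0], [0, 0, 0], [0, 0, 0], [0, 0, 0], [0, 0, 0]], delta_pos=[[0, -0.0081, -0.0569], [0, -0.0081, -0.0569], [0, -0.0081, -0.0569], [0, -0.0081, -0.0569], [0, -0.0081, -0.0569], [0, -0.0081, -0.0569], [0, -0.0081, -0.0569], [0, -0.0081, -0.0569], [0, 0, 0], [0, 0, 0]], hand=[-1, -1, -1, -1, -1, -1, -1, -1, -1, -1])

```text
time: 49.52
eef_pos: [0.5675, 0.16, 0.3582]
tcp_rot: [0.475, 0.524, 0.475, -0.524]
force: [0.3, -0.4, 0.3]
gripper_width: 0.0243
```

```bash
python3 - <<'E'
from h import *
p=cam("wrist"); save(p,"c6")
plan([.5681,.1602,.2684],-5.8)
E
```

```text
t 49.58 pos [0.5676 0.1595 0.3582] yaw -5.65 q [ 0.2118  0.427   1.4593 -0.0002  1.2549  0.3104] F [ 0.8696  0.5312 -1.3014] w 0.0245
 turn [ 0.15  0.   -0.03] dtool(before turn) [ 0.0898  0.0004 -0.0008] dtool(after turn) [ 0.0898  0.0004 -0.0008] world [ 0.0005  0.0007 -0.0898]
```

View pics/c6.png

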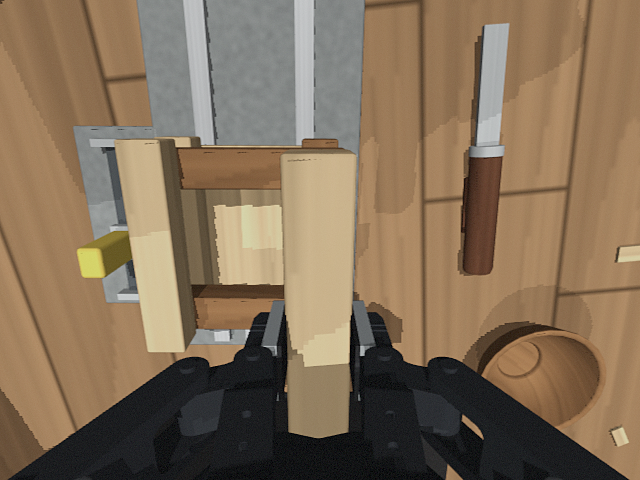

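apply_moves(turn=[[0.1, 0, 0], [0, 0, 0], [0, 0, 0], [0, 0, 0]], delta_pos=[[0.045, 0.0004, -0.0004], [0.033, 0, 0], [0.0105, 0, 0], [0, 0, 0]], hand=[-1, -1, -1, -1])

```text
time: 50.08
eef_pos: [0.5684, 0.1598, 0.2703]
tcp_rot: [0.474, 0.525, 0.474, -0.525]
force: [-0.5, 0.5, -1.2]
gripper_width: 0.0246
```

apply_moves(turn=[[0, 0, 0], [0, 0, 0]], delta_pos=[[0.001, 0, 0], [0, 0, 0]], hand=[-1, -1])

```text
time: 50.32
eef_pos: [0.5681, 0.1603, 0.2689]
tcp_rot: [0.474, 0.525, 0.474, -0.525]
force: [0.7, -0.7, -0.2]
gripper_width: 0.0247
```

apply_moves(turn=[[0, 0, 0], [0, 0, 0], [0, 0, 0], [0, 0, 0], [0, 0, 0], [0, 0, 0], [0, 0, 0]], delta_pos=[[0.001, 0, 0], [0, 0, 0], [0, 0, 0], [0, 0, 0], [-0.04, 0, 0], [-0.06, 0, 0], [-0.03, 0, 0]], hand=[-1, -1, 0, 0, 0, 0, 0.4])

```text
time: 51.2
eef_pos: [0.5679, 0.1606, 0.4006]
tcp_rot: [0.475, 0.526, 0.473, -0.524]
force: [-0.1, -0.7, -0.9]
gripper_width: 0.059
```

```bash
python3 - <<'E'
from h import *
o,R=state()
p=cam("wrist"); save(p,"d6"); lines(p,.112,minlen=.05,lim=.08)
print(proj(p,[[.5029,.0415,.094]]))
hsv=cv2.cvtColor(p["frame"],cv2.COLOR_RGB2HSV)
m=cv2.inRange(hsv,(0,150,80),(6,255,255)); n,_,s,ce=cv2.connectedComponentsWithStats(m)
for i in range(1,n):
    if s[i,4]>100: print(s[i],ce[i],ray(p,ce[i],.093))
save(cam("scene"),"s6"); save(cam("side"),"e6")
plan([.503,.0412,.33],84.2)
E
```

```text
t 51.2 pos [0.5679 0.1606 0.4006] yaw -5.84 q [0.2135 0.3921 1.4071 0.     1.3388 0.3154] F [-0.0692 -0.6546 -0.8573] w 0.059
[333. 322. 335. 144.] ang(tray) 90.0 tx [65.1 65. ] ty [-66.   69.5]
[206. 267. 298. 268.] ang(tray) -0.2 tx [-31.4  38.2] ty [-19.7 -20. ]
[201. 322. 181. 138.] ang(tray) 90.0 tx [-39.1 -39.1] ty [-65.7  73.7]
[298. 144. 301. 247.] ang(tray) 90.8 tx [39.6 40.6] ty [69.5 -3.6]
[296. 148. 198. 148.] ang(tray) 0.1 tx [ 38.  -28.3] ty [67.5 67.3]
[297. 278. 213. 277.] ang(tray) -0.1 tx [ 37.2 -26.5] ty [-28.  -27.9]
[351. 231. 350. 306.] ang(tray) 91.1 tx [77.3 78.5] ty [  8.8 -51.8]
[216. 184. 223. 266.] ang(tray) 90.1 tx [-18.4 -18.3] ty [ 42.6 -18.3]
[197. 184. 206. 266.] ang(tray) 90.1 tx [-31.4 -31.3] ty [ 42.7 -18.3]
[215. 265. 208. 184.] ang(tray) 90.1 tx [-23.9 -23.9] ty [-17.4  42.6]
[[257.1359 371.0942]]
[246 354  27  29 584] [258.6969 368.2603] [[0.5045 0.0436 0.093 ]]
t 51.35 pos [0.5679 0.1606 0.3986] yaw -5.84 q [0.2135 0.3938 1.4094 0.     1.3357 0.3154] F [ 0.1596  0.4403 -0.1666] w 0.0594
 turn [-90.04   0.08  -0.15] dtool(before turn) [ 0.0684 -0.0526  0.1254] dtool(after turn) [ 0.0686 -0.1253 -0.0525] world [-0.0649 -0.1194 -0.0686]
```

View pics/d6.png

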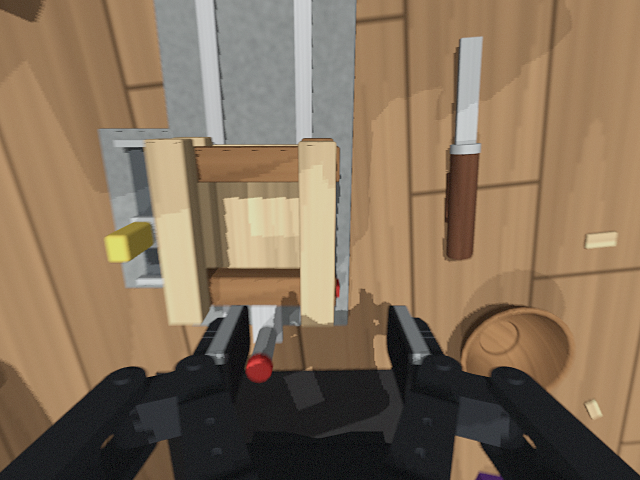

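View pics/s6.png

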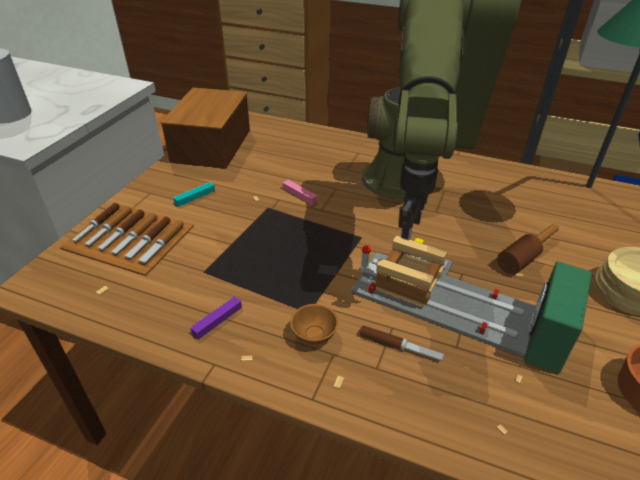

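apply_moves(turn=[[0, 0, 0], [0, 0, 0], [0, 0, 0], [-10, 0, 0], [-10, 0, 0], [-10, 0, 0], [-10, 0, 0], [-10, 0, 0], [-10, 0, 0], [-10, 0, 0], [-10, 0, 0], [-10, 0, 0]], delta_pos=[[0, -0.0175, 0.0418], [0, -0.0175, 0.0418], [0, -0.0175, 0.0418], [0.02, 0, 0], [0.02, 0, 0], [0.02, 0, 0], [0.01, 0, 0], [0, 0, 0], [0, 0, 0], [0, 0, 0], [0, 0, 0], [0, 0, 0]], hand=[0.1, 0.1, 0.1, 0.1, 0.1, 0.1, 0.1, 0.1, 0.1, 0.1, 0.1, 0.1])

```text
time: 52.85
eef_pos: [0.5027, 0.0411, 0.3258]
tcp_rot: [0.705, 0.034, 0.707, -0.034]
force: [0.2, -0.3, -0.5]
gripper_width: 0.0468
```

```bash
python3 - <<'E'
from h import *
p=cam("wrist"); save(p,"g1")
hsv=cv2.cvtColor(p["frame"],cv2.COLOR_RGB2HSV)
m=cv2.inRange(hsv,(0,150,80),(6,255,255)); n,_,s,ce=cv2.connectedComponentsWithStats(m)
for i in range(1,n):
    if s[i,4]>300: print(s[i],ce[i],ray(p,ce[i],.093))
plan([.5033,.0415,.229],84.2)
E
```

```text
[379 140  20  31 582] [388.5258 154.9811] [[0.441  0.0854 0.093 ]]
[ 303  250   38   40 1181] [321.3963 269.1668] [[0.503  0.0434 0.093 ]]
t 52.9 pos [0.5027 0.0411 0.3258] yaw 84.99 q [ 0.009   0.2819  1.7387 -0.      1.1235 -1.4744] F [ 0.7889 -0.0345 -0.4436] w 0.047
 turn [ 0.79 -0.14  0.02] dtool(before turn) [0.0968 0.0004 0.0008] dtool(after turn) [0.0968 0.0004 0.0006] world [ 0.0006  0.0004 -0.0968]
```

View pics/g1.png

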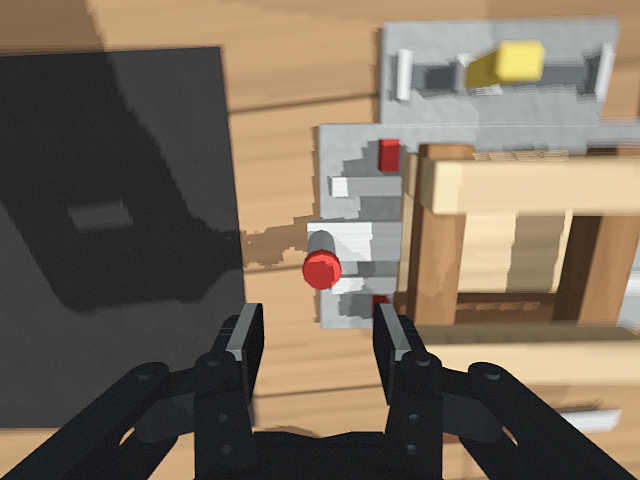

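apply_moves(turn=[[0.7, 0, 0], [0, 0, 0], [0, 0, 0], [0, 0, 0]], delta_pos=[[0.03, 0.0004, 0.0006], [0.04, 0, 0], [0.0265, 0, 0], [0, 0, 0]], hand=[0.1, 0.1, 0.1, 0.1])

```text
time: 53.4
eef_pos: [0.5029, 0.0415, 0.2286]
tcp_rot: [0.704, 0.041, 0.708, -0.041]
force: [0.5, 0.1, -0.1]
gripper_width: 0.0466
```

```bash
python3 - <<'E'
from h import *
state(); p=cam("wrist"); save(p,"g2")
E
```

```text
t 53.4 pos [0.5029 0.0415 0.2286] yaw 83.33 q [ 0.0097  0.4273  1.8055  0.      0.914  -1.4447] F [ 0.4866  0.1099 -0.1395] w 0.0466
```

View pics/g2.png

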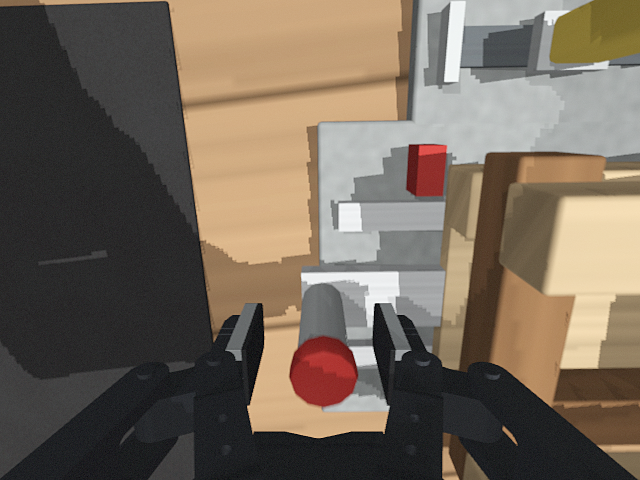

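apply_moves(turn=[[-0.8, 0, 0], [0, 0, 0], [0, 0, 0], [0, 0, 0]], delta_pos=[[0, 0.0005, 0], [0, 0, 0], [0, 0, 0], [0, 0, 0]], hand=[-1, -1, -1, -1])

```text
time: 53.95
eef_pos: [0.5039, 0.0421, 0.232]
tcp_rot: [0.707, 0.036, 0.706, -0.035]
force: [-1.9, 1.4, 7.5]
gripper_width: 0.0219
```

apply_moves(turn=[[0, 0, 0], [0, 0, 0], [0, 0, 0], [0, 0, 0], [0, 0, 0], [0, 0, 0]], delta_pos=[[0, 0.001, 0], [0, 0.002, 0], [0, 0.003, 0], [0, 0.004, 0], [0, 0.005, 0], [0, 0.005, 0]], hand=[-1, -1, -1, -1, -1, -1])

```text
time: 54.7
eef_pos: [0.5059, 0.0619, 0.2321]
tcp_rot: [0.707, 0.036, 0.706, -0.036]
force: [-2.0, -1.1, 7.4]
gripper_width: 0.0219
```

```bash
python3 - <<'E'
from h import *
state(); p=cam("wrist"); save(p,"g3")
E
```

```text
t 54.7 pos [0.5059 0.0619 0.2321] yaw 84.24 q [ 0.0499  0.4297  1.7911 -0.0004  0.9189 -1.4201] F [-1.9636 -1.0873  7.3878] w 0.0219
```

View pics/g3.png

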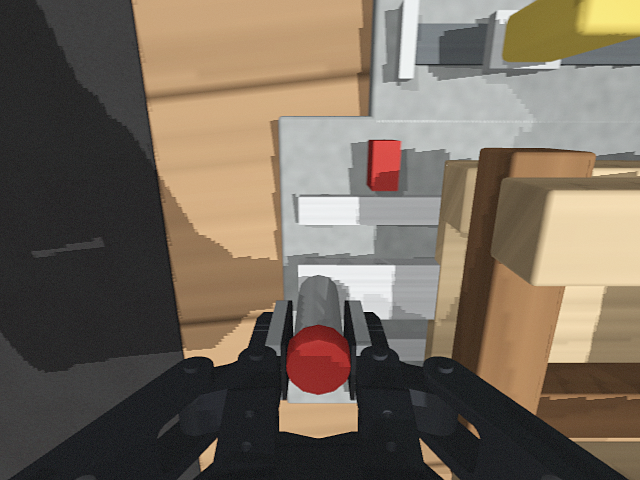

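apply_moves(turn=[[0, 0, 0], [0, 0, 0], [0, 0, 0], [0, 0, 0], [0, 0, 0], [0, 0, 0], [0, 0, 0], [0, 0, 0], [0, 0, 0], [0, 0, 0], [0, 0, 0], [0, 0, 0]], delta_pos=[[0, 0.006, 0], [0, 0.006, 0], [0, 0.006, 0], [0, 0.006, 0], [0, 0.006, 0], [0, 0.006, 0], [0, 0.006, 0], [0, 0.006, 0], [0, 0.006, 0], [0, 0.006, 0], [0, 0.006, 0], [0, 0.006, 0]], hand=[-1, -1, -1, -1, -1, -1, -1, -1, -1, -1, -1, -1])

```text
time: 56.25
eef_pos: [0.5132, 0.1336, 0.2321]
tcp_rot: [0.707, 0.036, 0.705, -0.035]
force: [0.2, -2.6, 5.7]
gripper_width: 0.0219
```

apply_moves(turn=[[0, 0, 0], [0, 0, 0], [0, 0, 0], [0, 0, 0], [0, 0, 0], [0, 0, 0], [0, 0, 0], [0, 0, 0], [0, 0, 0]], delta_pos=[[0, 0.006, 0], [0, 0.006, 0], [0, 0.006, 0], [0, 0.006, 0], [0, 0.006, 0], [0, 0.005, 0], [0, 0.004, 0], [0, 0.003, 0], [0, 0, 0]], hand=[-1, -1, -1, -1, -1, -1, -1, -1, -1])

```text
time: 57.38
eef_pos: [0.5174, 0.1755, 0.2321]
tcp_rot: [0.707, 0.036, 0.705, -0.035]
force: [-0.1, 2.2, 5.2]
gripper_width: 0.0222
```

```bash
python3 - <<'E'
from h import *
state(); p=cam("wrist"); save(p,"g4"); p=cam("scene"); save(p,"g4s")
E
```

```text
t 57.38 pos [0.5174 0.1755 0.2321] yaw 84.25 q [ 0.26    0.4969  1.686   0.0001  0.956  -1.2105] F [-0.0528  2.2387  5.1641] w 0.0222
```

View pics/g4s.png

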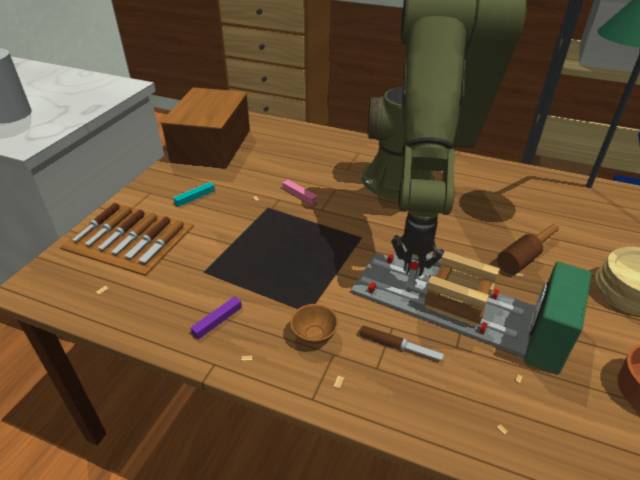

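apply_moves(turn=[[0, 0, 0], [0, 0, 0], [0, 0, 0], [0, 0, 0]], delta_pos=[[0, 0.002, 0], [0, 0.002, 0], [0, 0.001, 0], [0, 0, 0]], hand=[-1, -1, -1, -1])

```text
time: 57.98
eef_pos: [0.5179, 0.1803, 0.2321]
tcp_rot: [0.707, 0.036, 0.705, -0.035]
force: [1.3, -0.3, 6.2]
gripper_width: 0.022
```

apply_moves(turn=[[0, 0, 0], [0, 0, 0], [0, 0, 0]], delta_pos=[[0, 0.001, 0], [0, 0.001, 0], [0, 0, 0]], hand=[-1, -1, -1])

```text
time: 58.35
eef_pos: [0.5181, 0.1814, 0.232]
tcp_rot: [0.707, 0.035, 0.706, -0.036]
force: [-1.9, -12.1, 10.6]
gripper_width: 0.0219
```

apply_moves(turn=[[0, 0, 0], [0, 0, 0], [0, 0, 0]], delta_pos=[[0, 0.001, 0], [0, 0.001, 0], [0, 0, 0]], hand=[-1, -1, -1])

```text
time: 58.72
eef_pos: [0.5184, 0.1819, 0.232]
tcp_rot: [0.706, 0.034, 0.706, -0.037]
force: [-4.8, -30.0, 13.3]
gripper_width: 0.0219
```

apply_moves(turn=[[0, 0, 0], [0, 0, 0], [0, 0, 0], [0, 0, 0], [0, 0, 0], [0, 0, 0], [0, 0, 0]], delta_pos=[[0, -0.001, 0], [0, 0, 0], [0, 0, 0], [0, 0, 0], [-0.03, 0, 0], [-0.05, 0, 0], [-0.05, 0, 0]], hand=[-1, 0.1, 0.1, 0.1, 0.1, 0.1, 0.1])

```text
time: 59.6
eef_pos: [0.5177, 0.1834, 0.3623]
tcp_rot: [0.706, 0.035, 0.706, -0.035]
force: [0.8, 0.8, -0.8]
gripper_width: 0.0475
```

```bash
python3 - <<'E'
from h import *
state(); p=cam("wrist"); save(p,"g5"); p2=cam("scene"); save(p2,"g5s"); save(cam("side"),"g5e")
hsv=cv2.cvtColor(p["frame"],cv2.COLOR_RGB2HSV)
m=cv2.inRange(hsv,(22,100,100),(35,255,255)); n,_,s,ce=cv2.connectedComponentsWithStats(m)
for i in range(1,n):
    if s[i,4]>300: print(s[i],ce[i],ray(p,ce[i],.078))
E
```

```text
t 59.6 pos [0.5177 0.1834 0.3623] yaw 84.27 q [ 0.2738  0.336   1.5753  0.0001  1.2307 -1.1971] F [ 0.8437  0.7954 -0.8088] w 0.0475
[ 245   55   45   38 1453] [267.4116  72.8768] [[0.4029 0.1632 0.078 ]]
```

View pics/g5.png

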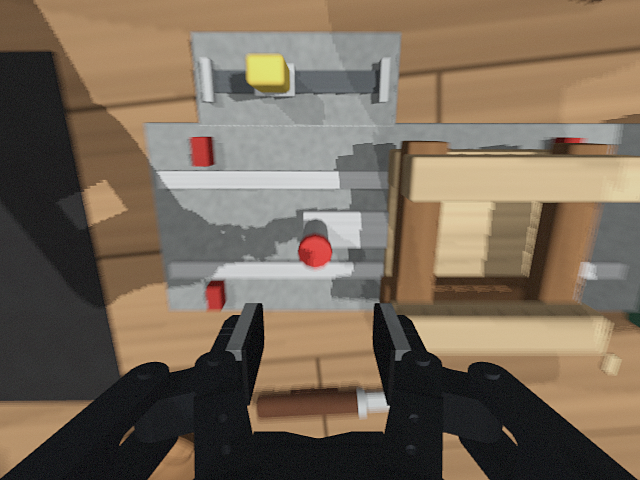

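View pics/g5s.png

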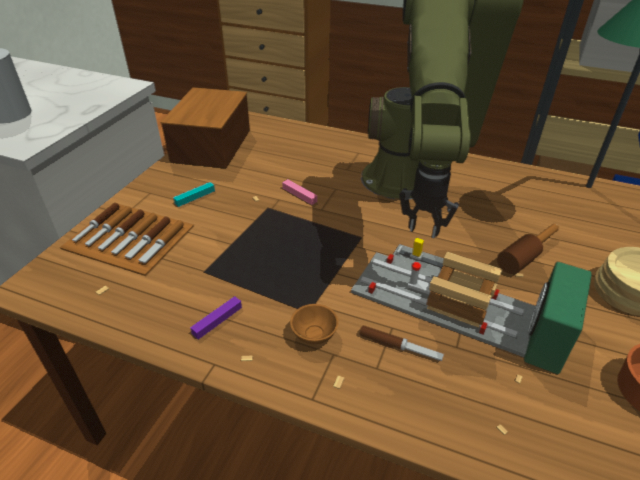

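View pics/g5e.png

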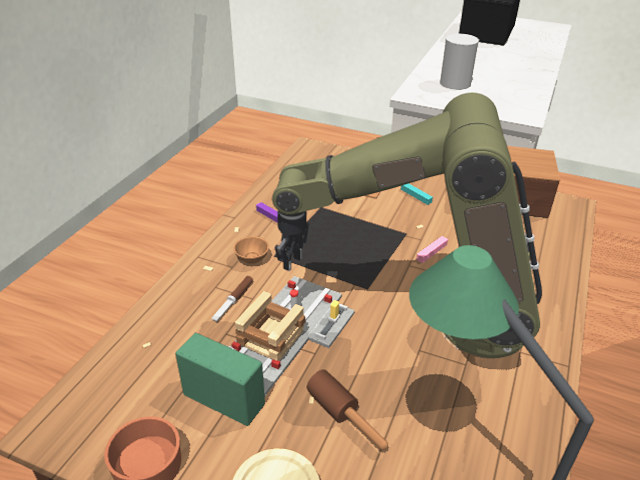

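apply_moves(turn=[[0, 0, 0], [0, 0, 0], [0, 0, 0], [0, 0, 0], [0, 0, 0]], delta_pos=[[0, -0.0104, -0.0375], [0, -0.0104, -0.0375], [0, -0.0104, -0.0375], [0.05, 0, 0], [0, 0, 0]], hand=[0.2, 0.2, 0.2, 0.2, 0.2])

```text
time: 60.38
eef_pos: [0.402, 0.1633, 0.3082]
tcp_rot: [0.704, 0.035, 0.708, -0.036]
force: [0.0, 0.2, 0.4]
gripper_width: 0.0511
```

```bash
python3 - <<'E'
from h import *
p=cam("wrist"); save(p,"k1")
hsv=cv2.cvtColor(p["frame"],cv2.COLOR_RGB2HSV)
m=cv2.inRange(hsv,(22,100,100),(35,255,255)); n,_,s,ce=cv2.connectedComponentsWithStats(m)
for i in range(1,n):
    if s[i,4]>300:
        r=ray(p,ce[i],.077)[0]; print(s[i],ce[i],r)
        plan([r[0],r[1],.221],84.2)
E
```

```text
[ 297  236   40   48 1798] [316.589  260.3576] [0.395  0.1629 0.077 ]
t 60.42 pos [0.4028 0.1635 0.3101] yaw 84.26 q [ 0.3014  0.1563  1.9369  0.      1.052  -1.1693] F [-0.1255  0.3661  0.7323] w 0.0513
 turn [ 0.06 -0.19  0.08] dtool(before turn) [ 0.0891 -0.0012 -0.0074] dtool(after turn) [ 0.0891 -0.0014 -0.0077] world [-0.0078 -0.0006 -0.0891]
```

View pics/k1.png

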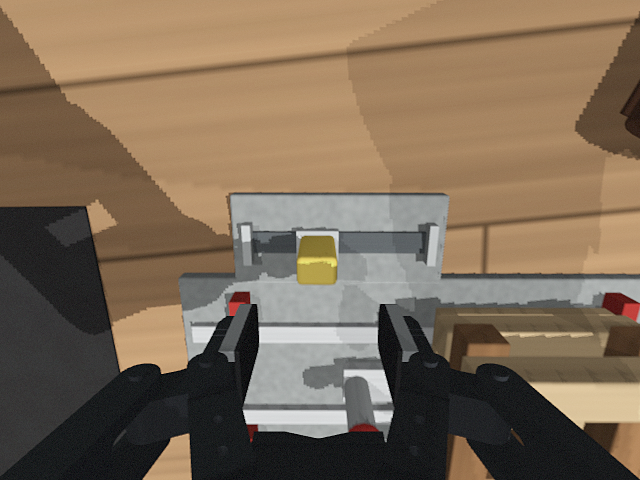

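apply_moves(turn=[[0, 0, 0], [0, 0, 0], [0, 0, 0], [0, 0, 0]], delta_pos=[[0.04, -0.0005, 0], [0.03, 0, 0], [0.017, 0, 0], [0, 0, 0]], hand=[0.2, 0.2, 0.2, 0.2])

```text
time: 60.92
eef_pos: [0.4033, 0.1631, 0.2239]
tcp_rot: [0.706, 0.035, 0.707, -0.036]
force: [-0.1, -0.2, 0.7]
gripper_width: 0.0507
```

```bash
python3 - <<'E'
from h import *
state(); save(cam("wrist"),"k2")
E
```

```text
t 60.92 pos [0.4033 0.1631 0.2239] yaw 84.25 q [ 0.3001  0.3082  1.9965  0.      0.8383 -1.1704] F [-0.1376 -0.19    0.6603] w 0.0507
```

View pics/k2.png

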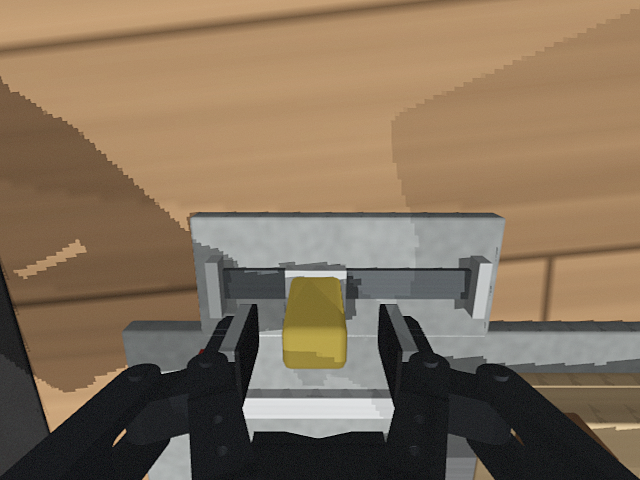

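apply_moves(turn=[[0, 0, 0], [0, 0, 0], [0, 0, 0], [0, 0, 0], [0, 0, 0]], delta_pos=[[0.003, 0, 0], [0, 0, 0], [0, 0, 0], [0, 0, 0], [0, 0, 0]], hand=[0.2, -1, -1, -1, -1])

```text
time: 61.6
eef_pos: [0.4029, 0.163, 0.2215]
tcp_rot: [0.706, 0.035, 0.706, -0.035]
force: [-2.0, -0.7, 5.9]
gripper_width: 0.0229
```

apply_moves(turn=[[0, 0, 0], [0, 0, 0], [0, 0, 0], [0, 0, 0], [0, 0, 0], [0, 0, 0], [0, 0, 0], [0, 0, 0], [0, 0, 0]], delta_pos=[[0, 0.004, 0], [0, 0.006, 0], [0, 0.008, 0], [0, 0.008, 0], [0, 0.008, 0], [0, 0.008, 0], [0, 0.006, 0], [0, 0.004, 0], [0, 0, 0]], hand=[-1, -1, -1, -1, -1, -1, -1, -1, -1])

```text
time: 62.72
eef_pos: [0.4082, 0.2108, 0.2214]
tcp_rot: [0.705, 0.031, 0.707, -0.039]
force: [-4.6, -69.2, 33.7]
gripper_width: 0.0228
```

apply_moves(turn=[[0, 0, 0], [0, 0, 0]], delta_pos=[[0, -0.004, 0], [0, 0, 0]], hand=[-1, -1])

```text
time: 62.98
eef_pos: [0.4077, 0.2089, 0.2215]
tcp_rot: [0.706, 0.034, 0.707, -0.037]
force: [-3.0, -31.6, 17.6]
gripper_width: 0.0234
```

```bash
python3 - <<'E'
from h import *
state(); save(cam("wrist"),"k3"); p=cam("scene"); cv2.imwrite("pics/k3s.png",cv2.resize(p["frame"][180:400,330:620,::-1],None,fx=2.7,fy=2.7)); p=cam("side"); cv2.imwrite("pics/k3e.png",cv2.resize(p["frame"][220:430,150:420,::-1],None,fx=2.8,fy=2.8))
E
```

```text
t 62.98 pos [0.4077 0.2089 0.2215] yaw 84.26 q [ 0.394   0.3554  1.936  -0.0047  0.8528 -1.0735] F [ -3.0158 -31.639   17.6425] w 0.0234
```

View pics/k3.png

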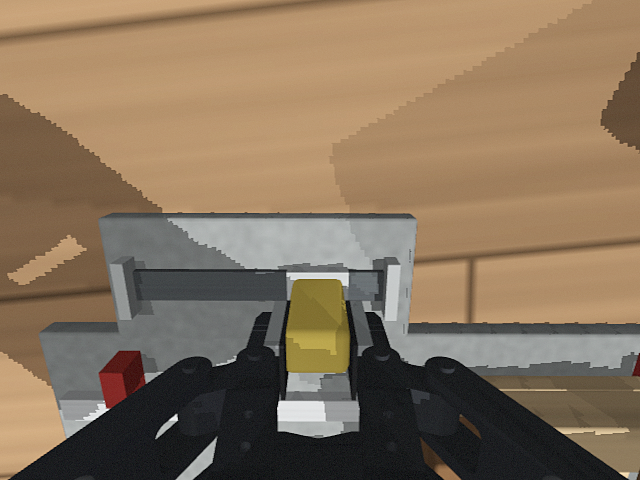

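View pics/k3s.png

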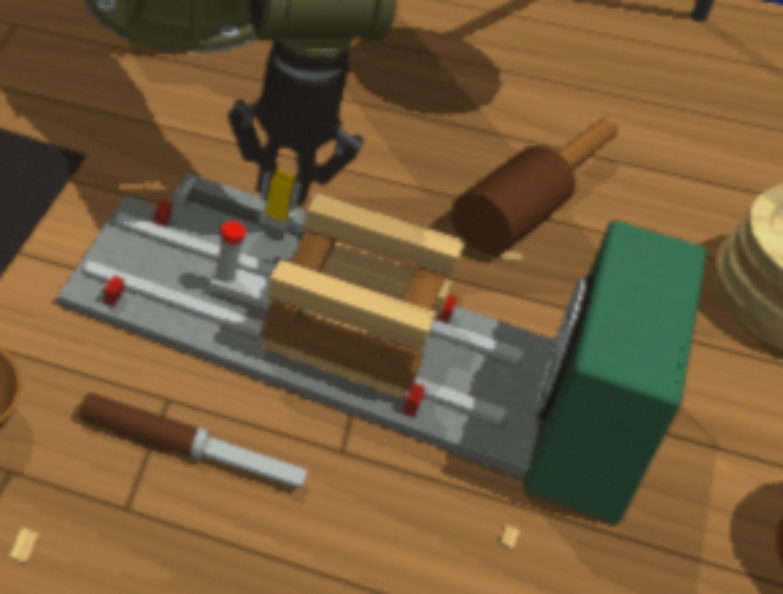

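View pics/k3e.png

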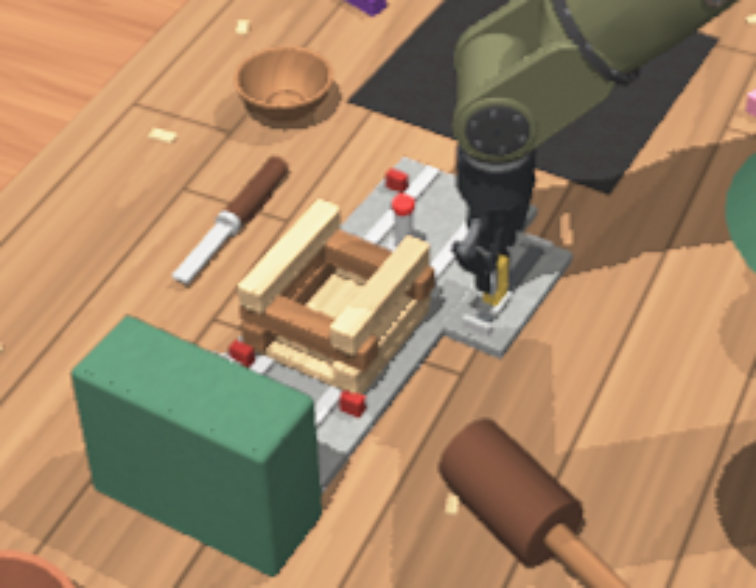

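apply_moves(turn=[[0, 0, 0], [0, 0, 0], [0, 0, 0], [0, 0, 0], [0, 0, 0], [0, 0, 0]], delta_pos=[[0, -0.002, 0], [0, 0, 0], [0, 0, 0], [-0.04, 0, 0], [-0.04, 0, 0], [0, 0, 0]], hand=[-1, 0.1, 0.1, 0.1, 0.1, 0.1])

```text
time: 63.88
eef_pos: [0.4077, 0.2091, 0.3034]
tcp_rot: [0.708, 0.036, 0.705, -0.034]
force: [0.6, 0.2, -0.2]
gripper_width: 0.0469
```

```bash
python3 - <<'E'
from h import *
state(); p=cam("wrist"); save(p,"k4")
hsv=cv2.cvtColor(p["frame"],cv2.COLOR_RGB2HSV)
m=cv2.inRange(hsv,(22,100,100),(35,255,255)); n,_,s,ce=cv2.connectedComponentsWithStats(m)
for i in range(1,n):
    if s[i,4]>300: print(s[i],ce[i],ray(p,[ce[i][0],s[i,1]+s[i,3]*.78],.078))
E
```

```text
t 63.88 pos [0.4077 0.2091 0.3034] yaw 84.28 q [ 0.3939  0.2149  1.8841  0.0001  1.0375 -1.077 ] F [ 0.5705  0.2476 -0.1551] w 0.0469
[ 294  231   41   50 1911] [314.0016 256.3082] [[0.4068 0.2078 0.078 ]]
```

View pics/k4.png

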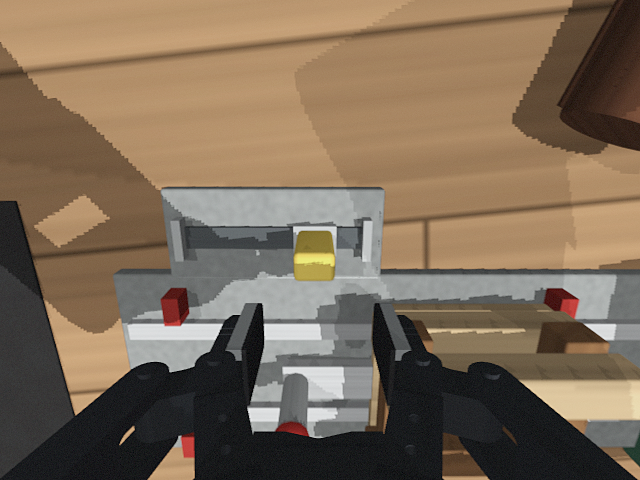

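apply_moves(turn=[[0, 0, 0], [0, 0, 0], [0, 0, 0], [0, 0, 0], [0, 0, 0], [0, 0, 0]], delta_pos=[[0, -0.038, 0], [0, 0, 0], [0, 0, 0], [0.04, 0, 0], [0.04, 0, 0], [0, 0, 0]], hand=[-1, -1, -1, -1, -1, -1])

```text
time: 64.68
eef_pos: [0.403, 0.1713, 0.2188]
tcp_rot: [0.704, 0.035, 0.708, -0.036]
force: [0.4, -0.1, 0.4]
gripper_width: 0.0
```

apply_moves(turn=[[0, 0, 0], [0, 0, 0], [0, 0, 0], [0, 0, 0]], delta_pos=[[0, 0.003, 0], [0, 0.003, 0], [0, 0.002, 0], [0, 0, 0]], hand=[-1, -1, -1, -1])

```text
time: 65.18
eef_pos: [0.4044, 0.1791, 0.2213]
tcp_rot: [0.707, 0.035, 0.706, -0.035]
force: [0.0, -0.1, -0.5]
gripper_width: -0.0004
```

apply_moves(turn=[[0, 0, 0], [0, 0, 0], [0, 0, 0]], delta_pos=[[0, 0.002, 0], [0, 0.002, 0], [0, 0, 0]], hand=[-1, -1, -1])

```text
time: 65.55
eef_pos: [0.4048, 0.1824, 0.2209]
tcp_rot: [0.706, 0.035, 0.706, -0.036]
force: [-1.0, -11.4, 6.0]
gripper_width: -0.0002
```

```bash
python3 - <<'E'
from h import *
state(); p=cam("wrist"); save(p,"k5")
E
```

```text
t 65.55 pos [0.4048 0.1824 0.2209] yaw 84.26 q [ 0.341   0.3305  1.9741 -0.0018  0.8379 -1.1285] F [ -1.0179 -11.3681   6.012 ] w -0.0002
```

View pics/k5.png

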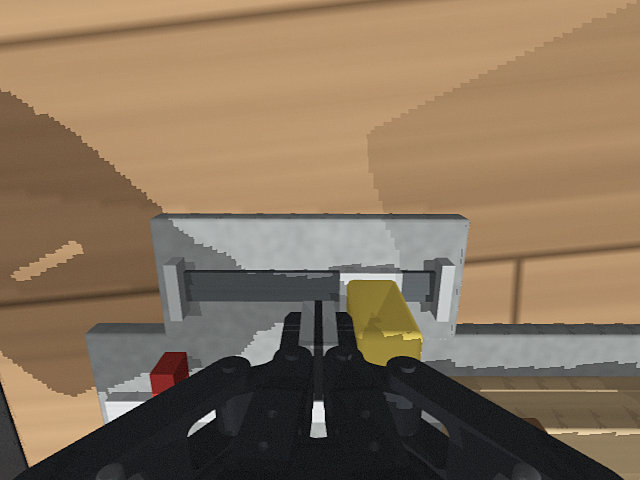

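apply_moves(turn=[[0, 0, 0], [0, 0, 0]], delta_pos=[[0, 0.001, 0], [0, 0, 0]], hand=[-1, -1])

```text
time: 65.85
eef_pos: [0.4049, 0.1829, 0.221]
tcp_rot: [0.706, 0.034, 0.707, -0.036]
force: [-1.0, -19.8, 8.7]
gripper_width: 0.0002
```

apply_moves(turn=[[0, 0, 0], [0, 0, 0], [0, 0, 0], [0, 0, 0], [0, 0, 0], [0, 0, 0], [0, 0, 0]], delta_pos=[[0, -0.003, 0], [0, -0.01, 0], [-0.04, 0, 0], [-0.06, 0, 0], [-0.06, 0, 0], [0, -0.04, -0.02], [0, 0, 0]], hand=[-1, -1, -1, -1, -1, -1, -1])

```text
time: 66.72
eef_pos: [0.3786, 0.1317, 0.3813]
tcp_rot: [0.707, 0.036, 0.706, -0.036]
force: [0.4, -0.6, -0.5]
gripper_width: -0.0
```

```bash
python3 - <<'E'
from h import *
state(); p=cam("wrist"); save(p,"k6"); p=cam("scene"); save(p,"k6s0"); cv2.imwrite("pics/k6s.png",cv2.resize(p["frame"][180:400,330:620,::-1],None,fx=2.7,fy=2.7))
E
```

```text
t 66.72 pos [0.3786 0.1317 0.3813] yaw 84.18 q [ 0.2434 -0.0162  1.9388 -0.0001  1.2177 -1.2258] F [ 0.4161 -0.5872 -0.5288] w -0.0
```

View pics/k6.png

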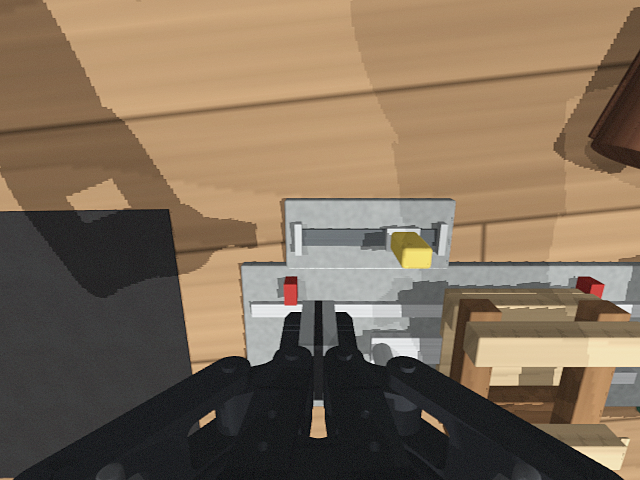

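View pics/k6s.png

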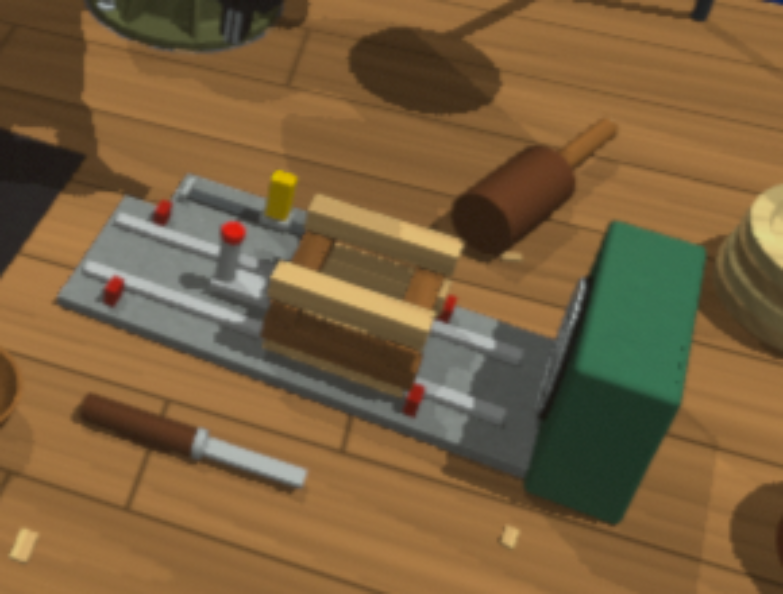

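apply_moves(turn=[[0, 0, 0], [0, 0, 0], [0, 0, 0], [0, 0, 0], [0, 0, 0]], delta_pos=[[-0.03, 0.04, 0.03], [-0.01, 0.04, 0.035], [0, 0.05, 0.035], [0, 0, 0.025], [0, 0, 0]], hand=[-1, -1, -1, -1, -1])

```text
time: 67.45
eef_pos: [0.5183, 0.2508, 0.419]
tcp_rot: [0.705, 0.035, 0.707, -0.036]
force: [-1.0, -0.9, -0.9]
gripper_width: 0.0002
```

```bash
python3 - <<'E'
import h
from h import *
o,R=state(); p=cam("wrist"); save(p,"z1")
h.TC=TC+.14*TY; print(h.TC)
lines(p,.112,minlen=.06,lim=.085)
hsv=cv2.cvtColor(p["frame"],cv2.COLOR_RGB2HSV)
for z,l,hh in [(.093,(0,150,80),(6,255,255)),(.078,(22,100,100),(35,255,255))]:
    m=cv2.inRange(hsv,l,hh); n,_,s,ce=cv2.connectedComponentsWithStats(m)
    for i in range(1,n):
        if s[i,4]>150: print(s[i],ray(p,ce[i],z))
E
```

```text
t 67.45 pos [0.5183 0.2508 0.419 ] yaw 84.28 q [ 0.387   0.3475  1.4247  0.0001  1.3717 -1.0839] F [-0.9831 -0.8757 -0.9491] w 0.0002
[0.5305 0.3052]
[337. 258. 417. 258.] ang(tray) 90.0 tx [12.7 12.7] ty [-40.1  24. ]
[303. 194. 484. 194.] ang(tray) 90.0 tx [-38.9 -38.9] ty [-66.6  70.8]
[468. 289. 302. 288.] ang(tray) 89.9 tx [39.6 39.3] ty [ 68.5 -68.5]
[407. 160. 303. 160.] ang(tray) 89.9 tx [-63.8 -63.9] ty [ 10.2 -66.3]
[308. 197. 307. 277.] ang(tray) -0.8 tx [-36.6  29. ] ty [-63. -64.]
[433. 197. 425. 277.] ang(tray) 0.0 tx [-36.9  28.9] ty [31.9 31.9]
[423. 277. 337. 278.] ang(tray) 90.2 tx [29.3 29.5] ty [ 30.5 -39.9]
[142 143  23  24 465] [[0.4456 0.1282 0.093 ]]
[223 222  28  27 585] [[0.5172 0.1823 0.093 ]]
[160 269  19  20 295] [[0.55   0.1167 0.093 ]]
[235  79  37  28 930] [[0.4073 0.2105 0.078 ]]
```

View pics/z1.png

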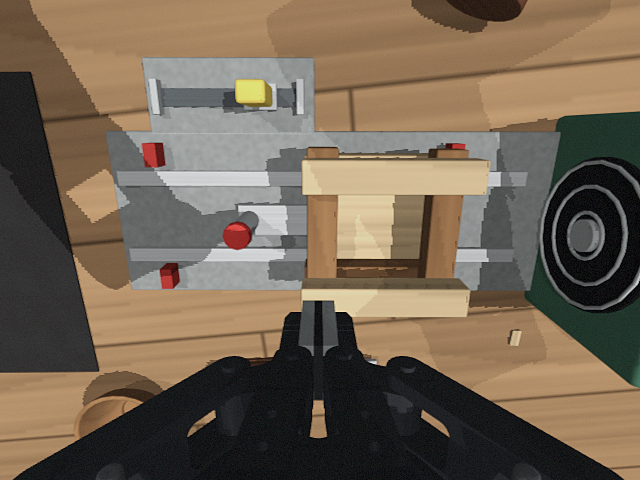

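```bash
python3 - <<'E'
from cell import ctrl
print(ctrl.finish_job())
E
```

```text
the job is handed in; nothing more can be done
None
```

I did the whole job in the order asked and handed it in at about 67 s, of the 210 s allowed.

- **Tray out:** I pulled the tray to the loading stop, where the force rose to about 55 N.
- **Tower:** All six blanks from the mat are stacked crosswise, two to a layer over three layers. Line fits on the overhead pictures put them within about 1–2 mm of their places. One layer 2 blank, the one on the fan side, read about 2 mm off in two views, while the arm's own position at release put it within about 1 mm.
- **Tray home:** I pushed the loaded tray home. It moved 140 mm and stopped firmly at about 30 N, and the tower stayed intact.
- **Lock:** The lock grip started about 15 mm into its travel. It moved about 45 mm, then stopped hard; the force peaked at about 69 N before I backed off. I then pushed it from behind with closed fingers: it resisted up to 20 N and moved no further. A gap of about 15–18 mm still shows before the track's end bar, but I took that hard stop as the end of its travel.

The last overhead picture showed the tray post at its home position, all three layers in place and the arm clear of everything. I did not touch the bowl, mallet or chisel. One blank lay a couple of centimetres from where I first measured it. I re-measured it before picking it up, so I don't know whether it was knocked or the first fit was off.

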